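Rack the punch tubes heavy end down

TASK

Put the blue and the yellow punch tube away in the two empty bays of the sloping rack, either tube in either bay, each lying in both notched rails with its heavy end down against the foot board. The two ends of a tube look alike: lift it at mid-length to find out which end is heavy. Lay the tubes in without dropping them, and leave the racked red tube, the maul and the thread cone where they are.

Things in the scene. Friction and masses are not known exactly. Their poses are not given: they have to be found in the camera images.
- tube_a: Loose tool tube, BLUE barrel, lying on the bench. 210 mm long, eight-sided barrel 34 mm across flats, at each end the same black hexagonal cap (46 mm across flats, 25 mm long). At rest its axis is 23 mm above the bench. A steel punch packed inside makes one end heavy; nothing outside shows which. Origin: middle of the tube on its axis. x runs along it, to the heavy or the light end, unknown.
- tube_b: Loose tool tube, YELLOW barrel, lying on the bench; sizes and hidden punch as tube_a, but x may point to the other kind of end. Both tubes: total mass 0.37 to 0.53 kg, centre of gravity 34 to 38 mm from mid-length towards the heavy end. Origin: middle of the tube on its axis; x along it.
- tube_c: Tube with a RED barrel, same sizes, loose, already racked in bay_right. Leave it there. Origin: its middle; x points up the slope.
- cradle: Sloping bed of the wooden rack, fixed. Tubes lie up and down its slope, 40 degrees above level. Origin: middle of a tube seated in the middle bay, 120 mm above the bench. x up the slope, y across the bays, z square out of the slope. Bays 85 mm apart; rack 285 mm wide. Side frames under the rail ends, all below z = -28 mm. Between the rails it is open down to the bench.
- rail_low (a point): Lower of two notched cross rails that carry the barrels (cradle frame x = -62 mm; the upper one is at x = +62 mm), each 18 mm thick along x. The point is on the notch floor of the middle bay, 17 mm under the seated tube's axis. Notches 44 mm wide; the teeth between them 41 mm wide, tops 1 mm above the seated tubes' axes. Axes as the cradle's.
- foot (a point): Middle of the upper face of the foot board (cradle frame x = -105 mm), the stop on which the lower cap of a racked tube bears; 15 mm thick, from 43 mm under to 19 mm over the seated tubes' axes. Axes as the cradle's.
- bay_left (a point): Where the middle of a tube seated in the +y bay comes to be (cradle frame 0, 85, 0 mm) with its lower cap touching the foot board. Empty at the start. Axes as the cradle's: x up the slope, y across, z out of the rack.
- bay_mid (a point): The same for the middle bay (cradle frame 0, 0, 0). Empty at the start. Axes as the cradle's.
- bay_right (a point): The same for the -y bay (cradle frame 0, -85, 0 mm), which already holds the red tube.
- maul: Dark wooden leather maul standing head down on the bench, 220 mm high, head 52 to 62 mm diameter. Bystander. Origin: centre of its underside.
- thread_cone: Cone of orange thread standing on the bench, 150 mm high, 74 mm diameter at the foot. Bystander. Origin: centre of its underside.
Things that resemble listed ones, but are neither listed nor needed, are in the scene too. What is meant by the tube_a is not white, and is the smaller of those in its own colour.

How it is judged:
By the outcome, as a careful person would: the job done as asked, in the order asked, and still so for the second after the job is handed in, with the robot touching nothing.
It also fails if it takes over 70 s, if anything falls off the work surface, if the arm or the gripper's body presses on something with over 40 N, if the wrist force passes 120 N, or if a joint passes its speed limit or range.

ROBOT

A 7-joint arm with a two-finger parallel gripper is mounted at the origin on the work surface. World frame = base frame: x ahead of the robot, y to its left, z up, the work surface at z = 0. Lengths are in m, angles in rad, forces in N, time in s.
With the tool pointing down it reaches from about 0.4 to 0.85 m from the base axis. Payload 10.4 kg.
Tool frame: the origin (TCP) lies on the mounting face of the last link; the fingertips stand r.tips_ahead ahead of it and the grasp point (between the pads) lies 164 mm ahead of it (r.tips_ahead is the distance from the TCP to the fingertips, in m); z points along the fingers, y is the line along which they close (so a half turn about z gives the same grasp; the last joint's range is limited). The gripper opens to 87 mm and grips with 3 to 60 N. Pads are 19 mm wide; open, the fingers measure 117 mm over their backs; the gripper's body (75 mm by 190 mm) begins 51 mm behind the grasp point.
Start: joints at [-1.277, 0.332, -0.065, 1.46, 0.022, 1.35, -0.088], TCP at [0.195, 0.594, 0.405] pointing down, gripper open.
Joint ranges: [-2.6, 2.6], [-0.5, 2.12], [-1.47, 1.34], [0.16, 2.42], [-1.27, 4.41], [0.06, 2.06], [-2.6, 2.6]. Speed limits (rad/s): [2.22, 2.22, 2.79, 2.79, 3.14, 3.14, 3.14].

INTERFACE

Orientations are given as a unit quaternion [x, y, z, w].
In Python, from bench import telemetry, imaging, job, r gives the robot as it stands.
- The arm moves only by the tool move_arm, never from a script. Its argument "steps" is a list of rows, each an object of numbers: "dx", "dy", "dz": the shift along the tool's x, y, z in cm; "spin": the turn about the tool's z in rad. In form: [{"dx": .., "dy": .., "dz": .., "spin": ..}, ...]. A call has 1 to 12 rows; each row shifts and turns the commanded pose from where the row before left it, along the tool's axes as they then stand; what a row does not reach is not made up. A row lasts 1/10 s, in which the tool goes at most 50 mm and 8.59 degrees, less where a joint would pass 70% of its speed; a pose out of reach is approached as far as the arm can. A call with a gripper value outside its range is refused whole. "claw" is the finger opening in cm, from 0 to 8.7, set as the call begins (left out, the last holds). The fingers move at their own pace and stop on an object; "squeeze" is the grip in N (left out, the last holds). Time passes only in rows, so rows that do not move let the fingers close. It gives the time, the measured TCP pose, the force, the opening and the grip force at its end, in the units of the state.
- telemetry.read_state(): the state, without advancing time (a new reading comes with each control period).
- imaging.camera(name): name is "scene" or "side" or "wrist"; returns a dict with "img" (420x560x3 uint8, red, green, blue), "camera_matrix" (3x3 intrinsics, pixels), "R" (3x3) and "t" (3): a world point X has camera coordinates R X + t. Camera axes: x right, y down, z forward; pixel columns grow to the right and rows downward; lengths in m; the calibration is good to about 2 mm. The wrist camera is an equidistant fisheye: a pixel r from the principal point sees the ray r / f radians off the axis. A picture is of the moment at which its call begins. There is no depth.
- job.close_job(): hands the job in; it is judged then, once.
The state is a dict: "time": time; "joint_positions": joint angles; "joint_vel": joint speeds; "joint_torque": joint torques, N m; "ee_pos": TCP position; "eef_rot": TCP orientation; "ft_force": force on the tool from outside, world axes, zero at the start; "torque": the same for the moment, N m; "width": finger opening in m; "grip_force": force on a finger pad.
Only numpy, scipy, OpenCV 4.12 (cv2) and the standard library are available. Lean on these libraries where they do the work, as an engineer would, in place of code of your own. Each camera call takes 0.05 s, during which the arm holds its last target. There are 200 camera calls.

## Working session

There is one attempt and no reset: what is moved stays moved. The work goes in short steps, Python scripts to look and compute and a tool call to move; the robot and the scene stay as the last step left them, time stands still between calls to the robot, and variables do not carry over. Pictures are saved under pics/ and viewed, at most 10 in all, crops included, and the job is handed in when it is done.

Besides the shell and the picture viewer there is one more tool, called after "Call:" in YAML: its name, and indented under it one key for each argument. move_arm: Moves the arm, as the interface text tells. Its arguments: {"type":"object","properties":{"steps":{"type":"array","items":{"type":"object","properties":{"dx":{"type":"number"},"dy":{"type":"number"},"dz":{"type":"number"},"spin":{"type":"number"}}}},"claw":{"type":"number"},"squeeze":{"type":"number"}},"required":["steps"]}

```bash
ls; mkdir -p pics; cat > h.py <<'E'
import numpy as np, cv2
from bench import telemetry, imaging, job, r
def snap(n,f):
    c=imaging.camera(n); cv2.imwrite(f'pics/{f}.png',c['img'][:,:,::-1]); np.savez(f'pics/{f}.npz',**{k:np.array(c[k]) for k in('img','camera_matrix','R','t')}); return c
def ray(c,u,v,fish=False):
    K=np.array(c['camera_matrix']);R=np.array(c['R']);t=np.array(c['t'])
    x,y=(u-K[0,2])/K[0,0],(v-K[1,2])/K[1,1]
    if fish:
        th=np.hypot(x,y); s=np.sin(th)/max(th,1e-9); d=np.array([x*s,y*s,np.cos(th)])
    else: d=np.array([x,y,1.])
    d=R.T@d; return -R.T@t, d/np.linalg.norm(d)
def tri(*rays):
    A=sum(np.eye(3)-np.outer(d,d) for o,d in rays); b=sum((np.eye(3)-np.outer(d,d))@o for o,d in rays)
    p=np.linalg.solve(A,b); return p,[np.linalg.norm((np.eye(3)-np.outer(d,d))@(p-o)) for o,d in rays]
def onz(c,u,v,z,fish=False):
    o,d=ray(c,u,v,fish); return o+d*(z-o[2])/d[2]
def proj(c,X):
    p=np.array(c['R'])@X+np.array(c['t']); q=np.array(c['camera_matrix'])@p; return q[:2]/q[2]
E
python3 - <<'E'
from h import *
s=telemetry.read_state(); print(s, r.tips_ahead)
for n in('scene','side','wrist'):
    c=snap(n,n+'0'); print(n,np.round(c['camera_matrix'],1).tolist(),np.round(c['R'],3).tolist(),np.round(c['t'],3).tolist())
a=[cv2.imread(f'pics/{n}0.png') for n in('scene','side')]
E
```

```text
pics
{'time': 0.0, 'joint_positions': array([-1.27658694,  0.33285681, -0.06473605,  1.46094976,  0.02159448,
        1.3498959 , -0.08847051]), 'joint_vel': array([-0.00066492,  0.00096342,  0.00055849, -0.00202764, -0.00099437,
       -0.0004575 ,  0.0001309 ]), 'joint_torque': array([ 4.94779324e-04, -6.23260474e+01,  2.47160008e-02, -3.89888227e+01,
       -6.14198064e-02,  3.95835133e-02,  1.13644528e-04]), 'ee_pos': array([0.19464348, 0.59377755, 0.40395922]), 'eef_rot': array([ 1.57701796e-01,  9.87486528e-01, -7.01779489e-04, -8.72139036e-05]), 'ft_force': array([0.21060892, 0.47102256, 0.81209955]), 'torque': array([-0.02334547,  0.03249238,  0.01426126]), 'grip_force': 0.0, 'width': 0.08700799120272174} 0.1822
scene [[427.4, 0.0, 283.3], [0.0, 427.4, 216.8], [0.0, 0.0, 1.0]] [[-0.495, 0.869, 0.004], [0.655, 0.377, -0.655], [-0.571, -0.322, -0.756]] [0.376, -0.242, 1.743]
side [[387.0, 0.0, 272.5], [0.0, 387.0, 209.7], [0.0, 0.0, 1.0]] [[-0.989, -0.147, 0.02], [-0.112, 0.648, -0.753], [0.098, -0.747, -0.657]] [0.497, 0.232, 1.046]
wrist [[325.2, 0.0, 278.1], [0.0, 325.2, 211.8], [0.0, 0.0, 1.0]] [[0.312, 0.95, -0.002], [0.905, -0.296, 0.305], [0.29, -0.097, -0.952]] [-0.624, -0.037, 0.394]
```

View pics/scene0.png

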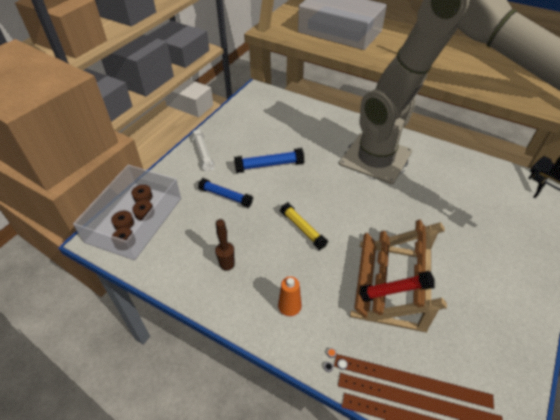

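View pics/side0.png

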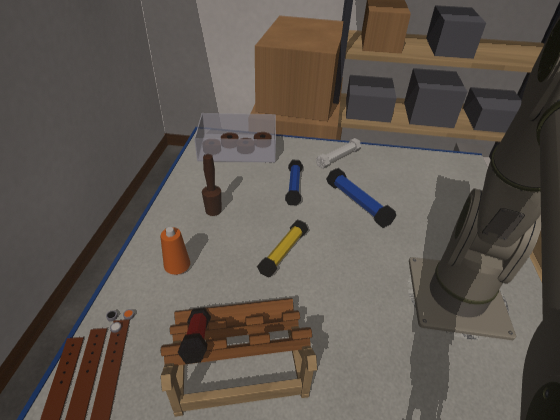

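Blue candidates are the large tube (scene 270,160 / side 361,197) and the small tube (scene 225,192 / side 294,182). There is also a white one (scene 202,149). tube_a should be the small blue, as it is not white and is the smaller of the blues. Yellow is at scene (303,226) / side (284,248), and red is racked at scene (397,287).

```bash
cat > m.py <<'E'
from h import *
def L(f): return dict(np.load(f'pics/{f}.npz'))
def blobs(img,col):
    hsv=cv2.cvtColor(img,cv2.COLOR_RGB2HSV)
    lo,hi={'b':((105,120,60),(125,255,255)),'y':((22,130,90),(34,255,255)),'r':((0,215,70),(4,255,255))}[col]
    m=cv2.inRange(hsv,lo,hi)
    if col=='r': m|=cv2.inRange(hsv,(174,180,60),(180,255,255))
    n,l,s,ce=cv2.connectedComponentsWithStats(m)
    out=[]
    for i in range(1,n):
        if s[i,4]>120:
            ys,xs=np.nonzero(l==i); p=np.c_[xs,ys].astype(float); w,v=np.linalg.eigh(np.cov((p-p.mean(0)).T)); d=v[:,1]; q=(p-p.mean(0))@d
            lo,hi=np.percentile(q,[1,99]); out.append((ce[i],ce[i]+d*lo,ce[i]+d*hi,s[i,4]))
    return out
E
python3 - <<'E'
from m import *
for n in('scene0','side0'):
    c=L(n)
    for k in 'byr':
        for b in blobs(c['img'],k): print(n,k,*[np.round(x,1) for x in b])
A=L('scene0')['img'][205:335,320:460,::-1]; B=L('side0')['img'][280:415,150:330,::-1]; C=L('scene0')['img'][120:260,180:340,::-1]; 
A=cv2.resize(A,(400,371),interpolation=2);B=cv2.resize(B,(400,300),interpolation=2);C=cv2.resize(C,(330,289),interpolation=2)
o=np.zeros((600,800,3),np.uint8);o[:371,:400]=A;o[:300,400:]=B;o[310:599,410:740]=C
cv2.imwrite('pics/crop.png',o)
E
```

```text
scene0 b [269.1 160. ] [295.4 156.3] [243.  163.6] 528
scene0 b [222.8 191.5] [241.4 198.5] [204.4 184.5] 314
scene0 b [216.7 338.2] [356.9 418.1] [ 63.3 250.7] 2032
scene0 b [554.  384.4] [560.1 343.1] [549.  418.9] 297
scene0 y [301.4 223.6] [315.7 237.4] [287.1 209.8] 371
scene0 r [385.9 288.4] [400.5 285.8] [372.2 290.9] 135
side0 b [125.5 243.6] [194.  130.8] [ 69.9 335.4] 766
side0 b [294.3 177.8] [295.3 165. ] [293.4 189.9] 230
side0 b [357.4 194.7] [377.5 210.4] [336.8 178.5] 662
side0 b [ 40.4 384. ] [ 64.5 343.9] [ 19.4 418.8] 407
side0 y [285.1 244.5] [298.4 228.5] [272.2 260. ] 491
```

View pics/crop.png

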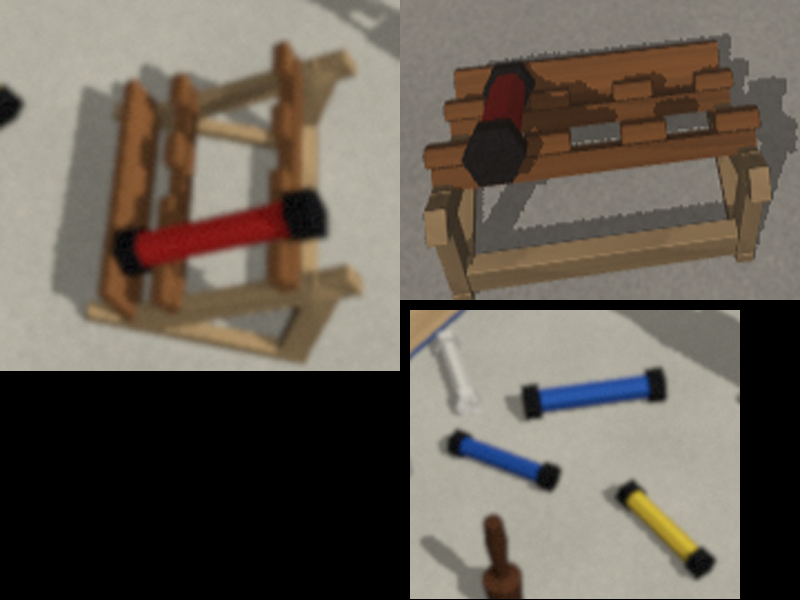

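The crop shows that the small blue (scene 223,191) matches the yellow in size, while the other blue is clearly bigger. So tube_a is the small blue. The foot board is the left plank in the scene view and the far one in the side view.

```bash
cat > fit.py <<'E'
from m import *
from scipy.optimize import least_squares
S,D=L('scene0'),L('side0')
def red(img,c):
    pass
for nm,a,b in(('blue',[[222.8,191.5],[241.4,198.5],[204.4,184.5]],[[294.3,177.8],[293.4,189.9],[295.3,165]]),('yellow',[[301.4,223.6],[315.7,237.4],[287.1,209.8]],[[285.1,244.5],[272.2,260],[298.4,228.5]])):
    for p,q in zip(a,b):
        X,e=tri(ray(S,*p),ray(D,*q)); print(nm,np.round(X,3),np.round(e,3))
    e=[onz(S,*p,.023) for p in a]; f=[onz(D,*p,.023) for p in b]
    for k in(e,f):
        d=k[1]-k[2]; print('  z23',np.round(k[0],3),'len',round(np.linalg.norm(d),3),'yaw',round(np.arctan2(d[1],d[0]),3))
A=lambda x,y:(320+x/2.857,205+y/2.857)
B=lambda x,y:(150+(x-400)/2.222,280+y/2.222)
obs=[]
for y,x_ in((-42.5,(548,136)),(42.5,(643,127)),(125,(737,116))): obs.append((D,(62,y,1),B(*x_)))
for y,x_ in((42.5,(632,87)),(125,(713,76))): obs.append((D,(-62,y,1),B(*x_)))
obs+=[(D,(-105,142.5,19),B(718,47)),(D,(-105,-142.5,19),B(456,74)),(S,(-112,142.5,19),A(134,80)),(S,(-112,-142.5,19),A(117,309)),(S,(-92.5,-85,0),A(131,251)),(S,(92.5,-85,0),A(305,215)),
 (S,(-62,125,1),A(183,92)),(S,(62,125,1),A(287,60))]
def frame(p):
    x,y,z,w=p; c,s=np.cos(w),np.sin(w); t=np.radians(40); X=np.array([c*np.cos(t),s*np.cos(t),np.sin(t)]);Y=np.array([-s,c,0]);return np.array([x,y,z]),np.c_[X,Y,np.cross(X,Y)]
def res(p):
    o,R=frame(p); return np.concatenate([proj(c,o+R@np.array(q)/1000)-u for c,q,u in obs])
if __name__=='__main__':
    best=min((least_squares(res,[.3,.3,.12,w],loss='soft_l1') for w in np.arange(-3,3,.7)),key=lambda s:s.cost)
    print(best.x.round(4)); print(res(best.x).reshape(-1,2).round(1).tolist())
    o,R=frame(best.x)
    for n in('bay_left','bay_mid'): print(n,(o+R@[0,.085 if 'l' in n[4:5] else 0,0]).round(3))
    np.save('rack.npy',best.x)
E
python3 fit.py
```

```text
blue [ 0.488 -0.413  0.028] [0.003 0.003]
blue [ 0.484 -0.334  0.032] [0.006 0.006]
blue [ 0.493 -0.493  0.029] [0.003 0.003]
  z23 [ 0.488 -0.413  0.023] len 0.16 yaw 1.626
  z23 [ 0.487 -0.425  0.023] len 0.153 yaw 1.631
yellow [ 0.479 -0.088  0.024] [0.001 0.001]
yellow [ 0.508 -0.019  0.025] [0.003 0.003]
yellow [ 0.447 -0.163  0.023] [0.001 0.001]
  z23 [ 0.48  -0.088  0.023] len 0.157 yaw 1.173
  z23 [ 0.479 -0.09   0.023] len 0.154 yaw 1.163
[0.5418 0.2649 0.116  1.8557]
[[-0.3, 0.6], [0.1, -0.2], [-1.4, 0.1], [0.5, -0.6], [-0.7, 0.5], [0.7, 0.5], [-0.3, 0.7], [0.0, -0.5], [-4.5, -5.5], [2.0, 0.1], [0.6, 0.5], [-1.3, -1.3], [-1.6, -0.6]]
bay_left [0.46  0.241 0.116]
bay_mid [0.542 0.265 0.116]
```

```bash
cat > p.py <<'E'
from m import *
import sys
def st():
    s=telemetry.read_state(); x,y,z,w=s['eef_rot']; return s,np.array(s['ee_pos']),np.arctan2(1-2*(x*x+z*z),2*(x*y-z*w))  # tool y yaw
def plan(pts,vmax=.045,smax=.14):
    s,p,w=st(); print('t',round(s['time'],2),'pos',p.round(4),'yaw',round(w,3),'F',np.round(s['ft_force'],1),'w',round(s['width'],4))
    for t in pts:
        t=np.array(t); d=t[:3]-p; a=t[3]-w; a=(a+np.pi)%(2*np.pi)-np.pi
        n=int(np.ceil(max(np.linalg.norm(d)/vmax,abs(a)/smax,1)))
        out=[]
        for i in range(n):
            q=t[:3]-(t[:3]-p)*1.0; k=(t[:3]-p)/(n-i); Y=np.array([np.cos(w),np.sin(w),0]); X=np.array([-Y[1],Y[0],0])
            r=[round(100*k@X,1),round(100*k@Y,1),round(-100*k[2],1)]; sp=round(-(t[3]-w+np.pi)%(2*np.pi)/(n-i)-0,2) if 0 else round(-(((t[3]-w+np.pi)%(2*np.pi))-np.pi)/(n-i),2)
            out.append('{"dx":%g,"dy":%g,"dz":%g,"spin":%g}'%(*r,sp)); p=p+(r[0]*X+r[1]*Y)/100-np.array([0,0,r[2]/100]); w-=sp
        print(n,','.join(out))
if __name__=='__main__': plan(eval(sys.argv[1]))
E
python3 - <<'E'
from m import *
S,D=L('scene0'),L('side0')
print('cone',onz(S,289,306,.01).round(3),'maul',onz(S,227,262,.01).round(3),'cone top',tri(ray(S,291,280),ray(D,171,230))[0].round(3))
E
python3 p.py '[(.33,.25,.42,.4),(.479,-.089,.32,-.4),(.479,-.089,.195,-.4)]'
```

```text
cone [0.774 0.028 0.01 ] maul [ 0.734 -0.225  0.01 ] cone top [0.768 0.028 0.148]
t 0.15 pos [0.1947 0.5938 0.4042] yaw 1.254 F [ 0.2  0.  -0.3] w 0.0867
9 {"dx":-2.6,"dy":-3.2,"dz":-0.2,"spin":0.09},{"dx":-2.9,"dy":-2.9,"dz":-0.2,"spin":0.1},{"dx":-3.2,"dy":-2.6,"dz":-0.2,"spin":0.09},{"dx":-3.4,"dy":-2.3,"dz":-0.2,"spin":0.1},{"dx":-3.6,"dy":-2,"dz":-0.2,"spin":0.09},{"dx":-3.8,"dy":-1.6,"dz":-0.1,"spin":0.1},{"dx":-3.9,"dy":-1.3,"dz":-0.2,"spin":0.09},{"dx":-4,"dy":-0.9,"dz":-0.1,"spin":0.1},{"dx":-4,"dy":-0.5,"dz":-0.2,"spin":0.09}
9 {"dx":-4.1,"dy":0,"dz":1.1,"spin":0.09},{"dx":-4.1,"dy":0.4,"dz":1.1,"spin":0.09},{"dx":-4,"dy":0.8,"dz":1.1,"spin":0.09},{"dx":-4,"dy":1.2,"dz":1.1,"spin":0.09},{"dx":-3.8,"dy":1.5,"dz":1.1,"spin":0.09},{"dx":-3.7,"dy":1.8,"dz":1.1,"spin":0.09},{"dx":-3.5,"dy":2.2,"dz":1.1,"spin":0.09},{"dx":-3.3,"dy":2.5,"dz":1.2,"spin":0.09},{"dx":-3.1,"dy":2.7,"dz":1.1,"spin":0.08}
3 {"dx":0,"dy":-0,"dz":4.2,"spin":0},{"dx":0,"dy":-0,"dz":4.2,"spin":0},{"dx":0,"dy":-0,"dz":4.1,"spin":0}
```

Call:
move_arm:
  steps:
    - {"dx": -2.6, "dy": -3.2, "dz": -0.2, "spin": 0.09}
    - {"dx": -2.9, "dy": -2.9, "dz": -0.2, "spin": 0.1}
    - {"dx": -3.2, "dy": -2.6, "dz": -0.2, "spin": 0.09}
    - {"dx": -3.4, "dy": -2.3, "dz": -0.2, "spin": 0.1}
    - {"dx": -3.6, "dy": -2, "dz": -0.2, "spin": 0.09}
    - {"dx": -3.8, "dy": -1.6, "dz": -0.1, "spin": 0.1}
    - {"dx": -3.9, "dy": -1.3, "dz": -0.2, "spin": 0.09}
    - {"dx": -4, "dy": -0.9, "dz": -0.1, "spin": 0.1}
    - {"dx": -4, "dy": -0.5, "dz": -0.2, "spin": 0.09}
  claw: 8.7

```text
time: 1.05
ee_pos: [0.3297, 0.2482, 0.4207]
eef_rot: [0.553, 0.833, 0.0, -0.0]
ft_force: [0.8, 1.2, -0.2]
width: 0.087
grip_force: 0.0
```

Call:
move_arm:
  steps:
    - {"dx": -4.1, "dy": 0, "dz": 1.1, "spin": 0.09}
    - {"dx": -4.1, "dy": 0.4, "dz": 1.1, "spin": 0.09}
    - {"dx": -4, "dy": 0.8, "dz": 1.1, "spin": 0.09}
    - {"dx": -4, "dy": 1.2, "dz": 1.1, "spin": 0.09}
    - {"dx": -3.8, "dy": 1.5, "dz": 1.1, "spin": 0.09}
    - {"dx": -3.7, "dy": 1.8, "dz": 1.1, "spin": 0.09}
    - {"dx": -3.5, "dy": 2.2, "dz": 1.1, "spin": 0.09}
    - {"dx": -3.3, "dy": 2.5, "dz": 1.2, "spin": 0.09}
    - {"dx": -3.1, "dy": 2.7, "dz": 1.1, "spin": 0.08}
    - {"dx": 0}
    - {"dx": 0}

```text
$.steps[9]: bad value
```

```bash
python3 p.py '[(.479,-.089,.195,-.4)]'; python3 - <<'E'
from m import *
c=snap('wrist','w1')
for b in blobs(c['img'],'y'):
    P=[onz(c,*b[i],.023,True) for i in range(3)]; print([q.round(4) for q in P],b[3], 'yaw',np.arctan2(*(P[2]-P[1])[1::-1]))
    print([np.round(x,1) for x in b])
E
```

```text
t 1.05 pos [0.3297 0.2482 0.4207] yaw 0.4 F [ 0.8  1.2 -0.2] w 0.087
10 {"dx":-3.7,"dy":0.1,"dz":2.3,"spin":0.08},{"dx":-3.7,"dy":0.4,"dz":2.3,"spin":0.08},{"dx":-3.6,"dy":0.6,"dz":2.2,"spin":0.08},{"dx":-3.6,"dy":0.9,"dz":2.3,"spin":0.08},{"dx":-3.5,"dy":1.2,"dz":2.2,"spin":0.08},{"dx":-3.4,"dy":1.5,"dz":2.3,"spin":0.08},{"dx":-3.2,"dy":1.8,"dz":2.2,"spin":0.08},{"dx":-3.1,"dy":2,"dz":2.3,"spin":0.08},{"dx":-2.9,"dy":2.2,"dz":2.2,"spin":0.08},{"dx":-2.7,"dy":2.5,"dz":2.3,"spin":0.08}
```

Call:
move_arm:
  steps:
    - {"dx": -4.1, "dy": 0, "dz": 1.1, "spin": 0.09}
    - {"dx": -4.1, "dy": 0.4, "dz": 1.1, "spin": 0.09}
    - {"dx": -4, "dy": 0.8, "dz": 1.1, "spin": 0.09}
    - {"dx": -4, "dy": 1.2, "dz": 1.1, "spin": 0.09}
    - {"dx": -3.8, "dy": 1.5, "dz": 1.1, "spin": 0.09}
    - {"dx": -3.7, "dy": 1.8, "dz": 1.1, "spin": 0.09}
    - {"dx": -3.5, "dy": 2.2, "dz": 1.1, "spin": 0.09}
    - {"dx": -3.3, "dy": 2.5, "dz": 1.2, "spin": 0.09}
    - {"dx": -3.1, "dy": 2.7, "dz": 1.1, "spin": 0.08}
    - {"dx": 0, "dy": 0, "dz": 0, "spin": 0}

```text
time: 2.1
ee_pos: [0.4793, -0.0935, 0.3195]
eef_rot: [0.835, 0.551, -0.001, 0.001]
ft_force: [-0.7, 0.0, 0.7]
width: 0.0873
grip_force: 0.0
```

```bash
cat > w.py <<'E'
from m import *
import sys
c=snap('wrist',sys.argv[1])
for b in blobs(c['img'],sys.argv[2]):
    P=[onz(c,*b[i],.023,True) for i in range(3)]; print([q.round(4) for q in P],b[3], 'yaw',np.arctan2(*(P[2]-P[1])[1::-1]))
E
python3 w.py w1 y;python3 p.py '[(.479,-.089,.195,-.4)]'; 
```

```text
[array([ 0.4835, -0.077 ,  0.023 ]), array([ 0.5127, -0.0079,  0.023 ]), array([ 0.4478, -0.1611,  0.023 ])] 6806 yaw -1.971578520399207
t 2.15 pos [ 0.479  -0.0911  0.3199] yaw -0.4 F [ 0.6  0.4 -0.3] w 0.0871
3 {"dx":0.1,"dy":-0,"dz":4.2,"spin":-0},{"dx":0,"dy":-0,"dz":4.1,"spin":-0},{"dx":0.1,"dy":-0.1,"dz":4.2,"spin":-0}
```

Call:
move_arm:
  steps:
    - {"dx": 0.2, "dy": 0, "dz": 4.2, "spin": 0}
    - {"dx": 0.2, "dy": 0, "dz": 4.1, "spin": 0}
    - {"dx": 0.1, "dy": 0, "dz": 4.2, "spin": 0}
    - {"dx": 0, "dy": 0, "dz": 0, "spin": 0}

```text
time: 2.55
ee_pos: [0.4787, -0.0828, 0.1916]
eef_rot: [0.832, 0.555, -0.004, -0.002]
ft_force: [0.1, -0.2, 1.1]
width: 0.0868
grip_force: 0.0
```

Call:
move_arm:
  steps:
    - {"dx": 0, "dy": 0, "dz": 0, "spin": 0}
    - {"dx": 0, "dy": 0, "dz": 0, "spin": 0}
    - {"dx": 0, "dy": 0, "dz": 0, "spin": 0}
    - {"dx": 0, "dy": 0, "dz": 0, "spin": 0}
    - {"dx": 0, "dy": 0, "dz": 0, "spin": 0}
    - {"dx": 0, "dy": 0, "dz": 0, "spin": 0}
  claw: 2.5
  squeeze: 40

```text
time: 3.15
ee_pos: [0.481, -0.0844, 0.1961]
eef_rot: [0.832, 0.554, 0.0, 0.0]
ft_force: [-0.4, 0.9, 0.0]
width: 0.0467
grip_force: 0.0
```

Call:
move_arm:
  steps:
    - {"dx": 0, "dy": 0, "dz": -1, "spin": 0}
    - {"dx": 0, "dy": 0, "dz": -1, "spin": 0}
    - {"dx": 0, "dy": 0, "dz": -1, "spin": 0}
    - {"dx": 0, "dy": 0, "dz": -1, "spin": 0}
    - {"dx": 0, "dy": 0, "dz": 0, "spin": 0}
    - {"dx": 0, "dy": 0, "dz": 0, "spin": 0}

```text
time: 3.75
ee_pos: [0.4809, -0.0843, 0.236]
eef_rot: [0.832, 0.554, 0.0, 0.0]
ft_force: [-0.4, 0.1, 0.1]
width: 0.025
grip_force: 0.0
```

```bash
python3 p.py '[]'; python3 - <<'E'
from m import *
print(telemetry.read_state()['torque'])
for n in('scene','side','wrist'):
    c=snap(n,n+'2'); print(n,[[np.round(x,1).tolist() for x in b] for b in blobs(c['img'],'y')])
S,D=L('scene2')['img'],L('side2')['img']
o=np.hstack([cv2.resize(S[150:290,220:390],(400,329),interpolation=2),cv2.resize(D[180:320,200:370],(400,329),interpolation=2)])
cv2.imwrite('pics/c2.png',o[:,:,::-1])
E
```

```text
t 3.75 pos [ 0.4809 -0.0843  0.236 ] yaw -0.396 F [-0.4  0.1  0.1] w 0.025
[-0.16323118  0.0637057   0.01696813]
scene [[[306.2, 228.6], [316.4, 237.3], [293.9, 218.0], 244]]
side [[[282.2, 248.7], [296.9, 232.9], [271.7, 259.9], 362]]
wrist [[[278.5, 200.6], [278.9, 113.1], [278.2, 296.0], 9959], [[277.8, 337.4], [300.0, 337.4], [255.0, 337.5], 1181]]
```

View pics/c2.png

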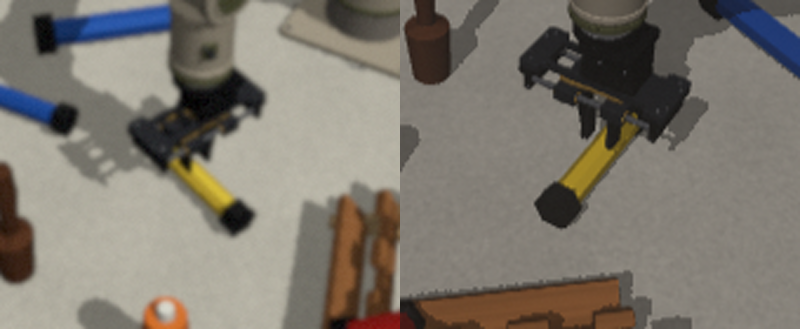

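The fingers hadn't closed in time: the tube still lies on the bench (side view, around 580,170 in the crop), centred under the fingers. I'll reopen, lower and close for longer.

Call:
move_arm:
  steps:
    - {"dx": 0, "dy": 0, "dz": 0, "spin": 0}
    - {"dx": 0, "dy": 0, "dz": 0, "spin": 0}
    - {"dx": 0, "dy": 0, "dz": 0, "spin": 0}
    - {"dx": 0, "dy": 0, "dz": 0, "spin": 0}
    - {"dx": 0, "dy": 0, "dz": 0, "spin": 0}
    - {"dx": 0, "dy": 0, "dz": 1.4, "spin": 0}
    - {"dx": 0, "dy": 0, "dz": 1.4, "spin": 0}
    - {"dx": 0, "dy": 0, "dz": 1.3, "spin": 0}
    - {"dx": 0, "dy": 0, "dz": 0, "spin": 0}
  claw: 5.6

```text
time: 4.8
ee_pos: [0.4799, -0.0843, 0.1923]
eef_rot: [0.832, 0.554, -0.002, -0.001]
ft_force: [-0.4, 0.9, -0.5]
width: 0.0558
grip_force: 0.0
```

Call:
move_arm:
  steps:
    - {"dx": 0, "dy": 0, "dz": 0, "spin": 0}
    - {"dx": 0, "dy": 0, "dz": 0, "spin": 0}
    - {"dx": 0, "dy": 0, "dz": 0, "spin": 0}
    - {"dx": 0, "dy": 0, "dz": 0, "spin": 0}
    - {"dx": 0, "dy": 0, "dz": 0, "spin": 0}
    - {"dx": 0, "dy": 0, "dz": 0, "spin": 0}
  claw: 2.5

```text
time: 5.4
ee_pos: [0.4811, -0.0844, 0.1951]
eef_rot: [0.832, 0.554, 0.0, -0.0]
ft_force: [-2.0, 0.3, 5.9]
width: 0.0335
grip_force: 40.0
```

Call:
move_arm:
  steps:
    - {"dx": 0, "dy": 0, "dz": -0.7, "spin": 0}
    - {"dx": 0, "dy": 0, "dz": -0.7, "spin": 0}
    - {"dx": 0, "dy": 0, "dz": -0.7, "spin": 0}
    - {"dx": 0, "dy": 0, "dz": -0.7, "spin": 0}
    - {"dx": 0, "dy": 0, "dz": 0, "spin": 0}
    - {"dx": 0, "dy": 0, "dz": 0, "spin": 0}

```text
time: 6.0
ee_pos: [0.4809, -0.0843, 0.2228]
eef_rot: [0.832, 0.554, 0.0, -0.0]
ft_force: [-0.2, 0.5, -4.7]
width: 0.0338
grip_force: 40.0
```

```bash
python3 p.py '[]'; python3 - <<'E'
from m import *
print(telemetry.read_state()['torque'])
for n in('scene','side','wrist'):
    c=snap(n,n+'3'); print(n,[[np.round(x,1).tolist() for x in b] for b in blobs(c['img'],'y')])
S,D=L('wrist3')['img'],L('side3')['img']
o=np.hstack([cv2.resize(S,(440,330),interpolation=2),cv2.resize(D[180:320,200:350],(354,330),interpolation=2)])
cv2.imwrite('pics/c3.png',o[:,:,::-1])
E
```

```text
t 6.0 pos [ 0.4809 -0.0843  0.2228] yaw -0.396 F [-0.2  0.5 -4.7] w 0.0338
[0.0360423  0.07244259 0.03577038]
scene [[[309.0, 225.2], [301.9, 218.0], [316.3, 232.6], 205]]
side [[[279.5, 244.6], [286.9, 233.9], [273.1, 253.8], 281]]
wrist [[[278.2, 203.3], [278.5, 114.1], [277.9, 296.0], 13130], [[277.5, 338.4], [306.0, 338.6], [249.0, 338.2], 1615]]
```

View pics/c3.png

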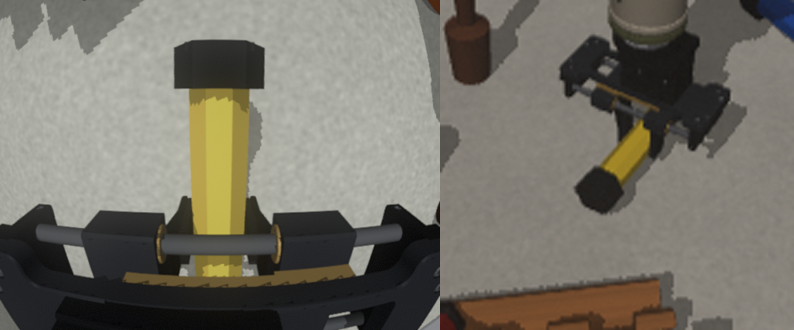

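```bash
python3 - <<'E'
from m import *
S,D,W=L('scene3'),L('side3'),L('wrist3')
X,e=tri(ray(S,316.3,232.6),ray(D,273.1,253.8),ray(W,278.5,114.1,True)); print(X.round(3),np.round(e,3))
print([[b[i].round(1).tolist() for i in range(3)] for b in blobs(L('wrist2')['img'],'y')])
s=telemetry.read_state()
y=.396; xt=np.array([np.sin(y),np.cos(y),0])
print(xt, s['torque'])
# predicted image of +x barrel end (80mm) for tilt angles, tube axis centre at tcp-.172
p=np.array(s['ee_pos'])-[0,0,.172]
for a in(-.4,-.2,-.1,0,.1,.2,.4):
    X=p+.08*(xt*np.cos(a)+np.array([0,0,np.sin(a)])); print(a,proj(S,X).round(1),proj(D,X).round(1),X.round(3))
E
```

```text
[ 0.51  -0.013  0.057] [0.004 0.007 0.006]
[[[278.5, 200.6], [278.9, 113.1], [278.2, 296.0]], [[277.8, 337.4], [300.0, 337.4], [255.0, 337.5]]]
[0.38573099 0.92261129 0.        ] [ 0.00600358  0.02290767 -0.00668903]
-0.4 [315.9 238.2] [271.3 262.7] [ 0.509 -0.016  0.019]
-0.2 [317.1 236.3] [270.5 260.2] [ 0.511 -0.012  0.035]
-0.1 [317.5 235. ] [270.3 258.6] [ 0.511 -0.011  0.042]
0 [317.7 233.6] [270.3 256.7] [ 0.512 -0.011  0.05 ]
0.1 [317.8 232. ] [270.4 254.7] [ 0.511 -0.011  0.058]
0.2 [317.7 230.3] [270.7 252.5] [ 0.511 -0.012  0.066]
0.4 [317.1 226.4] [271.7 247.6] [ 0.509 -0.016  0.082]
```

Call:
move_arm:
  steps:
    - {"dx": 0, "dy": 0, "dz": -1, "spin": 0}
    - {"dx": 0, "dy": 0, "dz": -1, "spin": 0}
    - {"dx": 0, "dy": 0, "dz": -1, "spin": 0}
    - {"dx": 0, "dy": 0, "dz": -1, "spin": 0}
    - {"dx": 0, "dy": 0, "dz": -1, "spin": 0}
    - {"dx": 0, "dy": 0, "dz": 0, "spin": 0}
  squeeze: 12

```text
time: 6.75
ee_pos: [0.4814, -0.0845, 0.2743]
eef_rot: [0.832, 0.554, 0.001, 0.0]
ft_force: [-0.4, -0.1, -4.0]
width: 0.0342
grip_force: 12.0
```

```bash
cat > tilt.py <<'E'
from m import *
import sys
from scipy.optimize import least_squares
# tilt of the held tube: a>0 means +x(tool) end up; uses scene/side colour blob vs model barrel silhouette centroid & ends
def main(tag,col,off=.172):
    s=telemetry.read_state(); x,y,z,w=s['eef_rot']; yw=np.arctan2(1-2*(x*x+z*z),2*(x*y-z*w)); xt=np.array([-np.sin(yw),np.cos(yw),0])
    print('t',s['time'],'pos',np.round(s['ee_pos'],4),'yaw',round(yw,3),'F',np.round(s['ft_force'],1),'T',np.round(s['torque'],2),'w',s['width'],'g',s['grip_force'])
    p=np.array(s['ee_pos'])-[0,0,off]
    C={n:snap(n,n+tag) for n in('scene','side')}
    for n,c in C.items():
        for b in blobs(c['img'],col): print(n,[np.round(q,1).tolist() for q in b])
    for a in np.arange(-1.2,1.21,.2):
        u=xt*np.cos(a)+np.array([0,0,np.sin(a)]); print(round(a,1),*[(n,proj(c,p+.08*u).round(0).tolist(),proj(c,p-.08*u).round(0).tolist()) for n,c in C.items()])
main(sys.argv[1],sys.argv[2])
E
python3 tilt.py 4 y
```

```text
t 6.75 pos [ 0.4814 -0.0845  0.2743] yaw -0.396 F [-0.4 -0.1 -4. ] T [0.   0.04 0.01] w 0.0342249750397766 g 11.999756224831799
-1.2 ('scene', [307.0, 229.0], [298.0, 188.0]) ('side', [279.0, 251.0], [292.0, 200.0])
-1.0 ('scene', [310.0, 230.0], [295.0, 187.0]) ('side', [277.0, 252.0], [294.0, 200.0])
-0.8 ('scene', [313.0, 230.0], [293.0, 187.0]) ('side', [275.0, 252.0], [296.0, 200.0])
-0.6 ('scene', [315.0, 230.0], [291.0, 188.0]) ('side', [273.0, 252.0], [297.0, 201.0])
-0.4 ('scene', [317.0, 229.0], [289.0, 190.0]) ('side', [271.0, 250.0], [298.0, 204.0])
-0.2 ('scene', [318.0, 226.0], [288.0, 192.0]) ('side', [271.0, 247.0], [299.0, 207.0])
-0.0 ('scene', [319.0, 224.0], [288.0, 195.0]) ('side', [270.0, 244.0], [299.0, 210.0])
0.2 ('scene', [319.0, 220.0], [288.0, 199.0]) ('side', [271.0, 239.0], [298.0, 215.0])
0.4 ('scene', [318.0, 216.0], [289.0, 202.0]) ('side', [272.0, 234.0], [297.0, 219.0])
0.6 ('scene', [317.0, 212.0], [290.0, 206.0]) ('side', [273.0, 228.0], [295.0, 224.0])
0.8 ('scene', [315.0, 207.0], [292.0, 211.0]) ('side', [276.0, 223.0], [294.0, 229.0])
1.0 ('scene', [312.0, 203.0], [294.0, 215.0]) ('side', [278.0, 217.0], [291.0, 234.0])
1.2 ('scene', [310.0, 199.0], [297.0, 218.0]) ('side', [281.0, 212.0], [289.0, 239.0])
```

```bash
python3 - <<'E'
from m import *
c=snap('wrist','wrist4'); S=L('scene4')['img'];D=L('side4')['img']
o=np.hstack([cv2.resize(c['img'],(300,225)),cv2.resize(S[160:270,250:370],(245,225),interpolation=2),cv2.resize(D[180:290,220:340],(245,225),interpolation=2)])
cv2.imwrite('pics/c4.png',o[:,:,::-1])
E
```

```text
(no output)
```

View pics/c4.png

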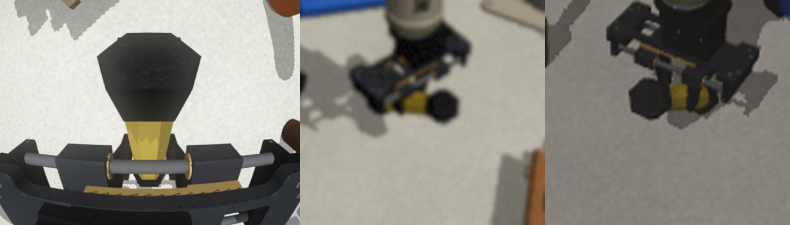

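The tool +x end (cap at scene ≈320,210, side ≈270,229) has risen. So the −x end is heavy, which is the side the rack needs. Next I'll work out the tilt.

```bash
cat > t2.py <<'E'
from m import *
import sys
# dark cap near predicted: print predicted end-face centre of +x end for tilts, and wrist image rows
s=telemetry.read_state(); x,y,z,w=s['eef_rot']; yw=np.arctan2(1-2*(x*x+z*z),2*(x*y-z*w)); xt=np.array([-np.sin(yw),np.cos(yw),0]); p=np.array(s['ee_pos'])-[0,0,.172]
print(round(s['time'],2),'F',np.round(s['ft_force'],1),'w',round(s['width'],4),s['grip_force'])
c=snap('wrist',sys.argv[1]); K=c['camera_matrix']
def fp(X):
    q=np.array(c['R'])@X+np.array(c['t']); th=np.arctan2(np.hypot(*q[:2]),q[2]); return np.array([K[0,2],K[1,2]])+K[0,0]*th*q[:2]/np.hypot(*q[:2])
g=c['img'].max(2)[:,274:283].mean(1); hs=cv2.cvtColor(c['img'],cv2.COLOR_RGB2HSV)[:,278,:]
# transitions along the centre column
yel=(hs[:,1]>110)&(hs[:,2]>60); dark=g<70
print('dark rows',np.nonzero(dark[:320])[0][[0,-1]] if dark[:320].any() else None,'barrel first row',[int(i) for i in np.nonzero(yel[:290])[0][:1]])
for a in np.arange(.2,1.3,.1):
    u=xt*np.cos(a)+np.array([0,0,np.sin(a)]); n=-xt*np.sin(a)+np.array([0,0,np.cos(a)])
    print(round(a,1),'face top/bot edge',fp(p+.105*u+.023*n)[1].round(0),fp(p+.105*u-.023*n)[1].round(0),'inner cap edge',fp(p+.08*u+.023*n)[1].round(0))
E
python3 t2.py w5
```

```text
6.9 F [ 0.2 -0.  -3.6] w 0.0335 11.999771958362544
dark rows [ 62 225] barrel first row [226]
0.2 face top/bot edge 70.0 63.0 inner cap edge 141.0
0.3 face top/bot edge 82.0 60.0 inner cap edge 156.0
0.4 face top/bot edge 100.0 60.0 inner cap edge 174.0
0.5 face top/bot edge 125.0 62.0 inner cap edge 197.0
0.6 face top/bot edge 158.0 68.0 inner cap edge 222.0
0.7 face top/bot edge 201.0 78.0 inner cap edge 250.0
0.8 face top/bot edge 250.0 94.0 inner cap edge 280.0
0.9 face top/bot edge 302.0 116.0 inner cap edge 309.0
1.0 face top/bot edge 351.0 147.0 inner cap edge 336.0
1.1 face top/bot edge 393.0 187.0 inner cap edge 361.0
1.2 face top/bot edge 426.0 234.0 inner cap edge 382.0
```

```bash
python3 p.py '[(.485,-.07,.36,-.35),(.541,.268,.39,.285)]'
```

```text
t 6.95 pos [ 0.4807 -0.0843  0.2723] yaw -0.396 F [-0.7 -0.3 -3.9] w 0.0338
2 {"dx":0.7,"dy":-0.1,"dz":-4.4,"spin":-0.02},{"dx":0.8,"dy":-0,"dz":-4.4,"spin":-0.03}
8 {"dx":4.2,"dy":-0.8,"dz":-0.4,"spin":-0.08},{"dx":4.3,"dy":-0.4,"dz":-0.4,"spin":-0.08},{"dx":4.3,"dy":-0.1,"dz":-0.4,"spin":-0.08},{"dx":4.3,"dy":0.2,"dz":-0.4,"spin":-0.08},{"dx":4.2,"dy":0.6,"dz":-0.3,"spin":-0.08},{"dx":4.2,"dy":0.9,"dz":-0.4,"spin":-0.08},{"dx":4.1,"dy":1.3,"dz":-0.3,"spin":-0.08},{"dx":3.9,"dy":1.5,"dz":-0.4,"spin":-0.07}
```

Call:
move_arm:
  steps:
    - {"dx": 0, "dy": 0, "dz": -1.5, "spin": 0}
    - {"dx": 0.7, "dy": -0.1, "dz": -2.9, "spin": -0.02}
    - {"dx": 0.8, "dy": 0, "dz": -2.9, "spin": -0.03}
    - {"dx": 1.2, "dy": -0.2, "dz": -1.5, "spin": -0.02}
    - {"dx": 3, "dy": -0.6, "dz": -0.4, "spin": -0.06}
    - {"dx": 4.3, "dy": -0.4, "dz": -0.4, "spin": -0.08}
    - {"dx": 4.3, "dy": -0.1, "dz": -0.4, "spin": -0.08}
    - {"dx": 4.3, "dy": 0.2, "dz": -0.4, "spin": -0.08}
    - {"dx": 4.2, "dy": 0.6, "dz": -0.3, "spin": -0.08}
    - {"dx": 4.2, "dy": 0.9, "dz": -0.4, "spin": -0.08}
    - {"dx": 3, "dy": 0.9, "dz": -0.3, "spin": -0.07}
    - {"dx": 2, "dy": 0.6, "dz": -0.2, "spin": -0.04}
  squeeze: 40

```text
time: 8.15
ee_pos: [0.533, 0.2385, 0.3878]
eef_rot: [0.614, 0.789, -0.001, -0.0]
ft_force: [-0.4, -1.1, -5.2]
width: 0.0333
grip_force: 40.0
```

Call:
move_arm:
  steps:
    - {"dx": 1.5, "dy": 0.6, "dz": 0, "spin": -0.02}
    - {"dx": 1, "dy": 0.4, "dz": 0, "spin": -0.02}
    - {"dx": 0, "dy": 0, "dz": 0, "spin": 0}
    - {"dx": 0, "dy": 0, "dz": 0, "spin": 0}

```text
time: 8.55
ee_pos: [0.5369, 0.261, 0.3886]
eef_rot: [0.601, 0.799, -0.0, 0.0]
ft_force: [0.2, 0.2, -4.2]
width: 0.0338
grip_force: 40.0
```

```bash
python3 p.py '[(.541,.268,.36,.285),(.541,.268,.31,.285)]'; python3 t2.py w6; python3 tilt.py 6 y|head -9
```

```text
t 8.55 pos [0.5369 0.261  0.3886] yaw 0.282 F [ 0.2  0.2 -4.2] w 0.0338
1 {"dx":0.6,"dy":0.6,"dz":2.9,"spin":-0}
2 {"dx":-0,"dy":-0,"dz":2.5,"spin":-0},{"dx":-0,"dy":-0,"dz":2.5,"spin":-0}
8.55 F [ 0.2  0.2 -4.2] w 0.0338 39.998856262755
dark rows [ 62 225] barrel first row [226]
0.2 face top/bot edge 70.0 63.0 inner cap edge 141.0
0.3 face top/bot edge 82.0 60.0 inner cap edge 156.0
0.4 face top/bot edge 99.0 59.0 inner cap edge 174.0
0.5 face top/bot edge 124.0 62.0 inner cap edge 196.0
0.6 face top/bot edge 158.0 67.0 inner cap edge 222.0
0.7 face top/bot edge 200.0 77.0 inner cap edge 250.0
0.8 face top/bot edge 250.0 93.0 inner cap edge 279.0
0.9 face top/bot edge 301.0 116.0 inner cap edge 309.0
1.0 face top/bot edge 350.0 147.0 inner cap edge 336.0
1.1 face top/bot edge 393.0 186.0 inner cap edge 361.0
1.2 face top/bot edge 426.0 234.0 inner cap edge 382.0
t 8.6 pos [0.537  0.2608 0.3888] yaw 0.281 F [ 0.7 -0.7 -3.9] T [0.04 0.05 0.  ] w 0.03371961476921487 g 39.99896297966188
scene [[386.2, 245.3], [395.4, 240.9], [378.4, 249.0], 202]
-1.2 ('scene', [409.0, 258.0], [400.0, 221.0]) ('side', [240.0, 334.0], [235.0, 264.0])
-1.0 ('scene', [415.0, 257.0], [394.0, 222.0]) ('side', [241.0, 338.0], [235.0, 261.0])
-0.8 ('scene', [420.0, 256.0], [388.0, 223.0]) ('side', [241.0, 341.0], [235.0, 259.0])
-0.6 ('scene', [425.0, 254.0], [384.0, 226.0]) ('side', [241.0, 343.0], [235.0, 260.0])
-0.4 ('scene', [429.0, 252.0], [380.0, 228.0]) ('side', [241.0, 342.0], [235.0, 261.0])
-0.2 ('scene', [432.0, 249.0], [377.0, 232.0]) ('side', [241.0, 340.0], [235.0, 264.0])
-0.0 ('scene', [434.0, 246.0], [376.0, 235.0]) ('side', [241.0, 337.0], [235.0, 269.0])
```

Call:
move_arm:
  steps:
    - {"dx": 0.6, "dy": 0.6, "dz": 1, "spin": 0}
    - {"dx": 0, "dy": 0, "dz": 1, "spin": 0}
    - {"dx": 0, "dy": 0, "dz": 0, "spin": 0}
  squeeze: 9

```text
time: 9.0
ee_pos: [0.5402, 0.2699, 0.3663]
eef_rot: [0.6, 0.8, -0.002, -0.001]
ft_force: [-0.8, -0.7, -5.1]
width: 0.034
grip_force: 9.0
```

```bash
python3 p.py '[]'; python3 t2.py w7|head -2;  python3 tilt.py 7 y|sed -n 2,3p; python3 - <<'E'
from m import *
s=telemetry.read_state(); x,y,z,w=s['eef_rot']; yw=np.arctan2(1-2*(x*x+z*z),2*(x*y-z*w)); xt=np.array([-np.sin(yw),np.cos(yw),0]); p=np.array(s['ee_pos'])-[0,0,.172]
for a in(.4,.5,.6,.7):
    u=xt*np.cos(a)+np.array([0,0,np.sin(a)])
    print(a,[(k,proj(L('scene7'),p+k*u).round(1),proj(L('side7'),p+k*u).round(1)) for k in(-.105,-.08,.08,.105)])
W=L('wrist7')['img'];S=L('scene7')['img'];D=L('side7')['img']
o=np.hstack([cv2.resize(S[190:300,330:450],(400,366),interpolation=2),cv2.resize(D[230:340,180:300],(400,366),interpolation=2)])
cv2.imwrite('pics/c7.png',o[:,:,::-1])
E
```

```text
t 9.0 pos [0.5402 0.2699 0.3663] yaw 0.284 F [-0.8 -0.7 -5.1] w 0.034
9.0 F [-0.8 -0.7 -5.1] w 0.034 8.999774167664896
dark rows [118 308] barrel first row []
scene [[389.5, 256.2], [395.5, 248.9], [384.8, 261.8], 147]
-1.2 ('scene', [410.0, 264.0], [401.0, 228.0]) ('side', [238.0, 343.0], [233.0, 275.0])
0.4 [(-0.105, array([368.9, 249.1]), array([233.6, 283.8])), (-0.08, array([377.5, 248.6]), array([234. , 289.4])), (0.08, array([435.7, 245.1]), array([237.5, 334.2])), (0.105, array([445.4, 244.6]), array([238.1, 343.1]))]
0.5 [(-0.105, array([370. , 251.3]), array([233.9, 288. ])), (-0.08, array([378.2, 250.3]), array([234.2, 292.7])), (0.08, array([435.1, 243.3]), array([237.2, 330.3])), (0.105, array([444.7, 242.1]), array([237.7, 337.8]))]
0.6 [(-0.105, array([371.4, 253.5]), array([234.2, 292.4])), (-0.08, array([379.3, 252. ]), array([234.5, 296.1])), (0.08, array([434.2, 241.5]), array([236.9, 326.1])), (0.105, array([443.6, 239.7]), array([237.3, 332.1]))]
0.7 [(-0.105, array([373.1, 255.6]), array([234.5, 297. ])), (-0.08, array([380.6, 253.6]), array([234.8, 299.7])), (0.08, array([433. , 239.7]), array([236.5, 321.8])), (0.105, array([442. , 237.3]), array([236.9, 326.1]))]Traceback (most recent call last):
  File "<stdin>", line 6, in <module>
  File "m.py", line 2, in L
    def L(f): return dict(np.load(f'pics/{f}.npz'))
                          ~~~~~~~^^^^^^^^^^^^^^^^^
    fid = stack.enter_context(open(os.fspath(file), "rb"))
                              ~~~~^^^^^^^^^^^^^^^^^^^^^^^
FileNotFoundError: [Errno 2] No such file or directory: 'pics/wrist7.npz'
```

It wasn't blocked by the body: at 9 N it slipped on to about 0.9 rad, too steep. I'll grip tight, take it back over the open bench, and push the heavy end on the bench to set about 0.63 rad.

```bash
python3 p.py '[(.50,.02,.33,.285)]'
```

```text
t 9.15 pos [0.5408 0.2697 0.3686] yaw 0.284 F [-0.1  0.3 -3.5] w 0.0338
6 {"dx":-3.8,"dy":-1.8,"dz":0.6,"spin":-0},{"dx":-3.8,"dy":-1.8,"dz":0.7,"spin":-0},{"dx":-3.8,"dy":-1.8,"dz":0.6,"spin":-0},{"dx":-3.8,"dy":-1.8,"dz":0.7,"spin":-0},{"dx":-3.8,"dy":-1.9,"dz":0.6,"spin":-0},{"dx":-3.8,"dy":-1.8,"dz":0.7,"spin":-0}
```

Call:
move_arm:
  steps:
    - {"dx": 0, "dy": 0, "dz": -2, "spin": 0}
    - {"dx": -1.5, "dy": -0.7, "dz": 0, "spin": 0}
    - {"dx": -3, "dy": -1.4, "dz": 0, "spin": 0}
    - {"dx": -4, "dy": -1.9, "dz": 0, "spin": 0}
    - {"dx": -4, "dy": -1.9, "dz": 0, "spin": 0}
    - {"dx": -4, "dy": -1.9, "dz": 1.5, "spin": 0}
    - {"dx": -3.5, "dy": -1.7, "dz": 2, "spin": 0}
    - {"dx": -2, "dy": -1, "dz": 2, "spin": 0}
    - {"dx": -0.8, "dy": -0.4, "dz": 0.4, "spin": 0}
    - {"dx": 0, "dy": 0, "dz": 0, "spin": 0}
    - {"dx": 0, "dy": 0, "dz": 0, "spin": 0}
  squeeze: 40

```text
time: 10.25
ee_pos: [0.5004, 0.0214, 0.3306]
eef_rot: [0.6, 0.8, 0.001, 0.0]
ft_force: [1.1, -0.1, -3.5]
width: 0.0339
grip_force: 40.0
```

```bash
python3 p.py '[(.50,.02,.2525,.285)]'; python3 t2.py w8; python3 - <<'E'
from m import *
s=snap('scene','scene8');d=snap('side','side8');W=L('w8')['img'];S=s['img'];D=d['img']
o=np.hstack([cv2.resize(W,(320,240)),cv2.resize(S[180:300,290:430],(240,206),interpolation=2)[:240],][:1]+[np.vstack([cv2.resize(S[180:300,290:430],(240,206),interpolation=2),np.zeros((34,240,3),np.uint8)]),np.vstack([cv2.resize(D[200:320,200:340],(240,206),interpolation=2),np.zeros((34,240,3),np.uint8)])])
cv2.imwrite('pics/c8.png',o[:,:,::-1])
E
```

```text
t 10.25 pos [0.5004 0.0214 0.3306] yaw 0.285 F [ 1.1 -0.1 -3.5] w 0.0339
2 {"dx":-0.1,"dy":-0,"dz":3.9,"spin":-0},{"dx":-0,"dy":-0.1,"dz":3.9,"spin":-0}
10.25 F [ 1.1 -0.1 -3.5] w 0.0339 39.99922783306829
dark rows [122 319] barrel first row [0]
0.2 face top/bot edge 71.0 63.0 inner cap edge 142.0
0.3 face top/bot edge 82.0 61.0 inner cap edge 156.0
0.4 face top/bot edge 100.0 60.0 inner cap edge 175.0
0.5 face top/bot edge 125.0 62.0 inner cap edge 197.0
0.6 face top/bot edge 159.0 68.0 inner cap edge 222.0
0.7 face top/bot edge 201.0 78.0 inner cap edge 250.0
0.8 face top/bot edge 250.0 94.0 inner cap edge 280.0
0.9 face top/bot edge 302.0 116.0 inner cap edge 309.0
1.0 face top/bot edge 351.0 147.0 inner cap edge 336.0
1.1 face top/bot edge 393.0 187.0 inner cap edge 361.0
1.2 face top/bot edge 426.0 234.0 inner cap edge 382.0
```

View pics/c8.png

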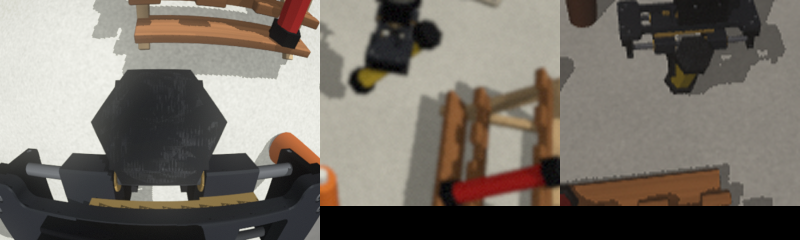

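The wrist view shows the cap face squarely (bottom edge row 122), so the tilt is about 0.92 rad with the heavy end down. I'll press it back on the bench.

Call:
move_arm:
  steps:
    - {"dx": 0, "dy": 0, "dz": 2.5, "spin": 0}
    - {"dx": 0, "dy": 0, "dz": 2.5, "spin": 0}
    - {"dx": 0, "dy": 0, "dz": 0.8, "spin": 0}
    - {"dx": 0, "dy": 0, "dz": 0, "spin": 0}

```text
time: 10.8
ee_pos: [0.5004, 0.0216, 0.2719]
eef_rot: [0.599, 0.801, 0.0, -0.0]
ft_force: [0.1, -0.1, -4.5]
width: 0.0337
grip_force: 40.0
```

Call:
move_arm:
  steps:
    - {"dx": 0, "dy": 0, "dz": 0.4, "spin": 0}
    - {"dx": 0, "dy": 0, "dz": 0.4, "spin": 0}
    - {"dx": 0, "dy": 0, "dz": 0.4, "spin": 0}
    - {"dx": 0, "dy": 0, "dz": 0.4, "spin": 0}
    - {"dx": 0, "dy": 0, "dz": 0.4, "spin": 0}
    - {"dx": 0, "dy": 0, "dz": 0, "spin": 0}
  squeeze: 22

```text
time: 11.4
ee_pos: [0.5015, 0.0237, 0.255]
eef_rot: [0.599, 0.801, 0.004, -0.0]
ft_force: [-8.2, 11.3, 25.7]
width: 0.034
grip_force: 22.2
```

```bash
python3 p.py '[]'; python3 t2.py w9|head -2
```

```text
t 11.4 pos [0.5015 0.0237 0.255 ] yaw 0.287 F [-8.2 11.3 25.7] w 0.034
11.4 F [-8.2 11.3 25.7] w 0.034 22.22816738264953
dark rows [ 41 254] barrel first row [4]
```

```bash
cat > f3.py <<'E'
from m import *
from scipy.optimize import least_squares
import sys
# fit tilt a, along-tube shift k, vertical shift v (m) of held tube from wrist rows: outer-face far edge, inner cap near edge
def fit(f,z,rows,bench=None):
    c=L(f);K=c['camera_matrix'];yw=float(sys.argv[1]) if len(sys.argv)>1 else .285
    p0=np.array(z)-[0,0,.172]; xt=np.array([-np.sin(yw),np.cos(yw),0]);Z=np.array([0,0,1.])
    def fp(X):
        q=c['R']@X+c['t']; th=np.arctan2(np.hypot(*q[:2]),q[2]); return (K[:2,2]+K[0,0]*th*q[:2]/np.hypot(*q[:2]))[1]
    def res(m):
        a,k,v=m; u=xt*np.cos(a)+Z*np.sin(a);n=-xt*np.sin(a)+Z*np.cos(a);p=p0+k*u+v*Z
        r=[fp(p+.105*u-.023*n)-rows[0],fp(p+.08*u+.023*n)-rows[1]]
        if bench is not None: r.append(((p-.105*u-.023*n)[2]-bench)*5000)
        else: r.append(v*2000)
        return r
    s=least_squares(res,[.6,0,0],x_scale=[.1,.01,.01]); print(f,s.x.round(4),round(s.cost,2))
if __name__=='__main__':
    fit('w5',[.4807,-.0843,.2723],(62,225.5)); fit('w9',[.5015,.0237,.255],(41,254.5)); fit('w9',[.5015,.0237,.255],(41,254.5),0)
E
python3 f3.py
```

```text
w5 [0.7475 0.0635 0.    ] 0.0
w9 [ 0.784   0.0179 -0.    ] 0.0
w9 [ 0.8235  0.0219 -0.0064] 0.0
```

```bash
python3 - <<'E'
import sys
sys.argv=['x','-.396']
from f3 import *
fit('w5',[.4807,-.0843,.2723],(62,225.5))
E
python3 p.py '[]'
```

```text
w5 [0.637  0.0034 0.    ] 0.0
t 11.45 pos [0.5015 0.0236 0.2551] yaw 0.287 F [-7.8 12.3 25.7] w 0.0342
```

Call:
move_arm:
  steps:
    - {"dx": 0, "dy": 0, "dz": -1, "spin": 0}
    - {"dx": 0, "dy": 0, "dz": -2, "spin": 0}
    - {"dx": -1.5, "dy": 0, "dz": -1.5, "spin": 0}
    - {"dx": -3, "dy": 0, "dz": 0, "spin": 0}
    - {"dx": -3, "dy": 0, "dz": 0, "spin": 0}
    - {"dx": -2, "dy": 0, "dz": 0, "spin": 0}
    - {"dx": -0.5, "dy": 0, "dz": 0, "spin": 0}
    - {"dx": 0, "dy": 0, "dz": 0, "spin": 0}
    - {"dx": 0, "dy": 0, "dz": 0, "spin": 0}
  squeeze: 40

```text
time: 12.35
ee_pos: [0.528, -0.0746, 0.2968]
eef_rot: [0.6, 0.8, 0.0, -0.0]
ft_force: [-0.2, 0.0, -3.6]
width: 0.0337
grip_force: 39.7
```

```bash
python3 p.py '[]'; python3 t2.py w10|head -2; python3 tilt.py 10 y|sed -n 2,4p; python3 - <<'E'
from f3 import *
import m
w=L('w10')['img']; hs=cv2.cvtColor(w,cv2.COLOR_RGB2HSV)[:,278,:]; print([(i,w[i,278].tolist()) for i in range(20,330,12)])
E
```

```text
t 12.35 pos [ 0.528  -0.0746  0.2968] yaw 0.285 F [-0.2  0.  -3.6] w 0.0337
12.35 F [-0.2  0.  -3.6] w 0.0337 39.746331445445804
dark rows [ 44 259] barrel first row [259]
-1.2 ('scene', [307.0, 231.0], [291.0, 197.0]) ('side', [269.0, 247.0], [267.0, 193.0])
-1.0 ('scene', [311.0, 231.0], [286.0, 198.0]) ('side', [270.0, 249.0], [267.0, 192.0])
-0.8 ('scene', [315.0, 229.0], [282.0, 200.0]) ('side', [271.0, 250.0], [266.0, 192.0])
[(20, [225, 226, 219]), (32, [227, 228, 221]), (44, [58, 59, 58]), (56, [55, 56, 56]), (68, [50, 51, 51]), (80, [43, 45, 45]), (92, [38, 41, 41]), (104, [36, 37, 39]), (116, [36, 38, 38]), (128, [34, 36, 37]), (140, [32, 33, 33]), (152, [33, 36, 36]), (164, [33, 36, 36]), (176, [33, 34, 35]), (188, [33, 34, 36]), (200, [38, 39, 39]), (212, [36, 38, 37]), (224, [29, 29, 26]), (236, [32, 31, 26]), (248, [34, 32, 27]), (260, [116, 102, 48]), (272, [149, 131, 61]), (284, [156, 137, 64]), (296, [150, 133, 65]), (308, [112, 114, 116]), (320, [109, 111, 114])]
```

```bash
cat > f4.py <<'E'
from m import *
from scipy.optimize import least_squares
def grab(f):
    s=telemetry.read_state(); c=snap('wrist',f); x,y,z,w=s['eef_rot']; yw=np.arctan2(1-2*(x*x+z*z),2*(x*y-z*w)); return c,np.array(s['ee_pos']),yw
def rows(c):
    g=np.median(c['img'][:,272:285].astype(float).mean(2),axis=1); col=np.median(c['img'][:,272:285].astype(float),axis=1); ch=col[:,0]-col[:,2] if 0 else col.max(1)-col.min(1)
    r0=next(i for i in range(420) if (g[i:i+8]<80).all()); r2=next((i for i in range(r0+20,330) if (ch[i:i+4]>35).all()),None)
    seg=cv2.GaussianBlur(col[r0+12:(r2 or 300)-8],(1,5),0); d=col[:,0]-col[:,2]; d=np.convolve(d,np.ones(5)/5,'same')
    r1=next((i for i in range(r0+40,r2 or 300) if (d[i:i+6]>0.8).all()),None)
    return r0,r1,r2
def fit(c,pos,yw,r):
    K=c['camera_matrix']; p0=np.array(pos)-[0,0,.172]; xt=np.array([-np.sin(yw),np.cos(yw),0]);Z=np.array([0,0,1.])
    def fp(X):
        q=c['R']@X+c['t']; th=np.arctan2(np.hypot(*q[:2]),q[2]); return (K[:2,2]+K[0,0]*th*q[:2]/np.hypot(*q[:2]))[1]
    def res(m):
        a,k,v=m; u=xt*np.cos(a)+Z*np.sin(a);n=-xt*np.sin(a)+Z*np.cos(a);p=p0+k*u+v*Z
        P=[p+.105*u-.023*n,p+.105*u+.023*n,p+.08*u+.023*n]
        return [fp(q)-t for q,t in zip(P,r) if t is not None]+[v*300]
    s=least_squares(res,[.6,0,0],x_scale=[.1,.01,.01]); print('rows',r,'tilt %.3f along %.4f vert %.4f'%tuple(s.x),'cost',round(s.cost,2)); return s.x
if __name__=='__main__':
    import sys
    if len(sys.argv)>1:
        c,p,y=grab(sys.argv[1]); s=telemetry.read_state(); print('t',round(s['time'],2),'pos',p.round(4),'yaw',round(y,3),'F',np.round(s['ft_force'],1),'w',s['width']); fit(c,p,y,rows(c))
    else:
        for f,p,y in(('w5',[.4807,-.0843,.2723],-.396),('w10',[.528,-.0746,.2968],.285),('w8',[.5004,.0214,.3306],.285)): c=L(f); fit(c,p,y,rows(c))
E
python3 f4.py
```

```text
rows (62, 178, 226) tilt 0.731 along 0.0095 vert -0.0123 cost 9.62
rows (44, 219, 260) tilt 0.832 along 0.0205 vert -0.0054 cost 1.7
rows (122, None, None) tilt 0.670 along -0.0204 vert -0.0000 cost 0.0
```

Call:
move_arm:
  steps:
    - {"dx": 0, "dy": 0, "dz": 2, "spin": 0}
    - {"dx": 0.3, "dy": 0, "dz": 1.4, "spin": 0}
    - {"dx": 1, "dy": 0, "dz": 0.4, "spin": 0}
    - {"dx": 1.5, "dy": 0, "dz": 0.4, "spin": 0}
    - {"dx": 1.5, "dy": 0, "dz": 0.4, "spin": 0}
    - {"dx": 1.5, "dy": 0, "dz": 0.4, "spin": 0}
    - {"dx": 1.5, "dy": 0, "dz": 0.3, "spin": 0}
    - {"dx": 1.2, "dy": 0, "dz": 0.1, "spin": 0}
    - {"dx": 0.8, "dy": 0, "dz": 0, "spin": 0}
  squeeze: 15

```text
time: 13.4
ee_pos: [0.5017, 0.0151, 0.243]
eef_rot: [0.599, 0.8, 0.0, 0.0]
ft_force: [1.5, -1.2, -3.1]
width: 0.034
grip_force: 15.0
```

```bash
python3 f4.py w11
```

```text
t 13.45 pos [0.5017 0.0151 0.243 ] yaw 0.285 F [-1.2  1.4 -1.2] w 0.03373854536077713
rows (18, 58, 162) tilt 0.472 along 0.0135 vert 0.0134 cost 9.79
```

Call:
move_arm:
  steps:
    - {"dx": 0, "dy": 0, "dz": -1.5, "spin": 0}
    - {"dx": 0, "dy": 0, "dz": -3, "spin": 0}
    - {"dx": 0, "dy": 0, "dz": -3, "spin": 0}
    - {"dx": 0, "dy": 0, "dz": -1.5, "spin": 0}
    - {"dx": 0, "dy": 0, "dz": 0, "spin": 0}
    - {"dx": 0, "dy": 0, "dz": 0, "spin": 0}
  squeeze: 40

```text
time: 14.05
ee_pos: [0.5017, 0.0136, 0.3322]
eef_rot: [0.6, 0.8, 0.0, -0.0]
ft_force: [-0.5, -0.4, -3.9]
width: 0.0337
grip_force: 40.0
```

```bash
python3 f4.py w12; python3 - <<'E'
from f4 import *
c=L('w12'); s=telemetry.read_state(); r=rows(c); fit(c,s['ee_pos'],.285,(r[0],None,r[2]))
S=snap('scene','scene12');D=snap('side','side12'); p=np.array(s['ee_pos'])-[0,0,.172]; xt=np.array([-np.sin(.285),np.cos(.285),0])
for n,C in(('scene',S),('side',D)): print(n,[[np.round(x,1).tolist() for x in b] for b in blobs(C['img'],'y')])
for a in(.4,.5,.6,.7):
    u=xt*np.cos(a)+np.array([0,0,np.sin(a)])
    print(a,[(k,proj(S,p+k*u).round(0),proj(D,p+k*u).round(0)) for k in(-.085,-.06,.1,.125)])
W=c['img'];q=lambda I,u,v:cv2.resize(I[v-60:v+60,u-65:u+65],(260,240),interpolation=2)
P,Q=proj(S,p).astype(int),proj(D,p).astype(int); print(P,Q)
cv2.imwrite('pics/c12.png',np.hstack([cv2.resize(W,(280,240)),q(S['img'],*P),q(D['img'],*Q)])[:,:,::-1])
E
```

```text
t 14.1 pos [0.5017 0.0136 0.3322] yaw 0.284 F [-0.4  0.1 -4.3] w 0.03388488405177324
rows (19, 120, 165) tilt 0.778 along 0.0356 vert -0.0403 cost 125.54
rows (19, None, 165) tilt 0.553 along 0.0173 vert -0.0000 cost 0.0
scene [[[346.9, 209.3], [353.6, 206.6], [339.1, 212.5], 136]]
side []
0.4 [(-0.085, array([303., 215.]), array([269., 224.])), (-0.06, array([311., 214.]), array([270., 227.])), (0.1, array([360., 209.]), array([279., 251.])), (0.125, array([368., 208.]), array([281., 256.]))]
0.5 [(-0.085, array([304., 217.]), array([269., 227.])), (-0.06, array([311., 216.]), array([271., 229.])), (0.1, array([359., 207.]), array([279., 247.])), (0.125, array([367., 206.]), array([281., 251.]))]
0.6 [(-0.085, array([306., 219.]), array([270., 230.])), (-0.06, array([312., 217.]), array([271., 231.])), (0.1, array([357., 205.]), array([279., 243.])), (0.125, array([365., 203.]), array([281., 245.]))]
0.7 [(-0.085, array([307., 220.]), array([270., 233.])), (-0.06, array([313., 218.]), array([271., 233.])), (0.1, array([356., 203.]), array([279., 239.])), (0.125, array([363., 200.]), array([280., 240.]))]
[328 212] [273 235]
```

View pics/c12.png

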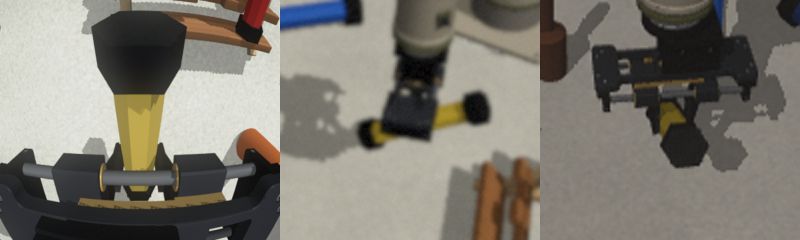

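Both views agree: the tilt is about 0.55 rad, and the tube centre is about 17 mm up from the grip. This suits laying in, since the upper rail touches first and gravity finishes the tilt.

```bash
python3 p.py '[(.545,.255,.37,.285)]'
```

```text
t 14.2 pos [0.5016 0.0137 0.3315] yaw 0.284 F [ 0.  -0.  -3.9] w 0.0337
6 {"dx":3.7,"dy":1.8,"dz":-0.6,"spin":-0},{"dx":3.6,"dy":1.8,"dz":-0.7,"spin":-0},{"dx":3.7,"dy":1.8,"dz":-0.6,"spin":-0},{"dx":3.6,"dy":1.8,"dz":-0.7,"spin":-0},{"dx":3.7,"dy":1.9,"dz":-0.6,"spin":-0},{"dx":3.6,"dy":1.8,"dz":-0.7,"spin":-0}
```

Call:
move_arm:
  steps:
    - {"dx": 0.8, "dy": 0.4, "dz": -1.5, "spin": 0}
    - {"dx": 2, "dy": 1, "dz": -1.5, "spin": 0}
    - {"dx": 3.6, "dy": 1.8, "dz": -0.9, "spin": 0}
    - {"dx": 3.9, "dy": 2, "dz": 0, "spin": 0}
    - {"dx": 3.9, "dy": 2, "dz": 0, "spin": 0}
    - {"dx": 3.6, "dy": 1.8, "dz": 0, "spin": 0}
    - {"dx": 2.4, "dy": 1.2, "dz": 0, "spin": 0}
    - {"dx": 1.2, "dy": 0.5, "dz": 0, "spin": 0}
    - {"dx": 0.5, "dy": 0.2, "dz": 0, "spin": 0}
    - {"dx": 0, "dy": 0, "dz": 0, "spin": 0}
    - {"dx": 0, "dy": 0, "dz": 0, "spin": 0}

```text
time: 15.3
ee_pos: [0.5455, 0.2527, 0.3716]
eef_rot: [0.601, 0.799, -0.0, 0.0]
ft_force: [0.1, 0.3, -3.5]
width: 0.0338
grip_force: 40.0
```

```bash
python3 f4.py w13; python3 p.py '[(.545,.255,.305,.285)]'; python3 - <<'E'
# check rack pose from the wrist view: predicted tooth/foot corners in wrist picture
from f4 import *
from fit import frame
c=L('w13');K=c['camera_matrix'];o,R=frame(np.load('rack.npy'))
def fp(X):
    q=c['R']@X+c['t']; th=np.arctan2(np.hypot(*q[:2]),q[2]); return (K[:2,2]+K[0,0]*th*q[:2]/np.hypot(*q[:2]))
im=c['img'][:,:,::-1].copy()
for x,z in((53,1),(71,1),(-71,1),(-53,1)):
    for y in(-107,-63,-22,22,63,107):
        u=fp(o+R@np.array([x,y,z])/1000).astype(int); cv2.circle(im,tuple(int(t) for t in u),2,(0,255,0),-1)
for y in(-107,-63,-22,22,63,107):
    u=fp(o+R@np.array([53,y,-17])/1000).astype(int); cv2.circle(im,tuple(int(t) for t in u),2,(255,0,255),-1)
cv2.imwrite('pics/w13o.png',cv2.resize(im,(800,600)))
E
```

```text
t 15.35 pos [0.5455 0.2527 0.3716] yaw 0.282 F [ 0.8 -0.  -4. ] w 0.03357976210949827
rows (20, 119, 165) tilt 0.768 along 0.0341 vert -0.0390 cost 116.95
t 15.35 pos [0.5455 0.2527 0.3718] yaw 0.282 F [ 0.8 -0.  -4. ] w 0.0336
2 {"dx":0.1,"dy":0,"dz":3.3,"spin":-0},{"dx":0.1,"dy":0,"dz":3.4,"spin":-0}
blue [ 0.488 -0.413  0.028] [0.003 0.003]
blue [ 0.484 -0.334  0.032] [0.006 0.006]
blue [ 0.493 -0.493  0.029] [0.003 0.003]
  z23 [ 0.488 -0.413  0.023] len 0.16 yaw 1.626
  z23 [ 0.487 -0.425  0.023] len 0.153 yaw 1.631
yellow [ 0.479 -0.088  0.024] [0.001 0.001]
yellow [ 0.508 -0.019  0.025] [0.003 0.003]
yellow [ 0.447 -0.163  0.023] [0.001 0.001]
  z23 [ 0.48  -0.088  0.023] len 0.157 yaw 1.173
  z23 [ 0.479 -0.09   0.023] len 0.154 yaw 1.163
```

View pics/w13o.png

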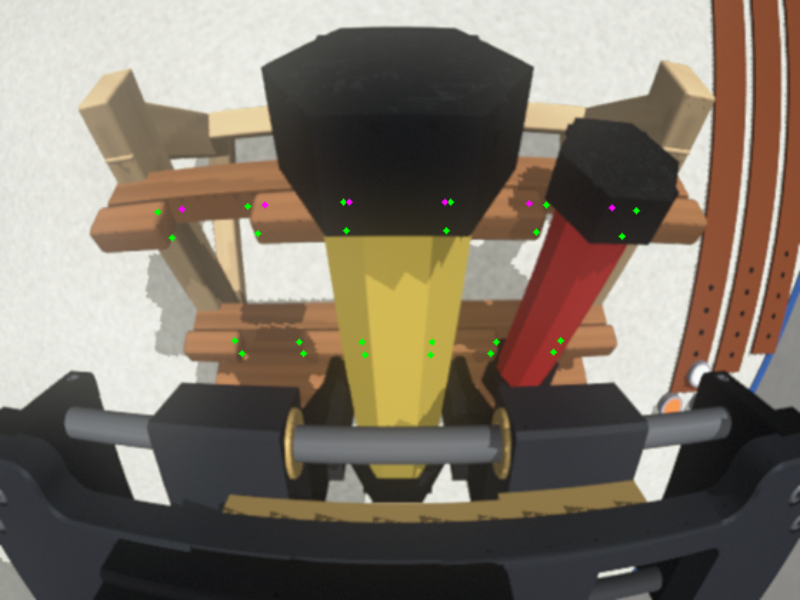

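The overlay matches the teeth. The upper-rail middle notch spans columns 347–447 with the barrel at about 397, so it's centred. Descending.

Call:
move_arm:
  steps:
    - {"dx": 0.1, "dy": 0, "dz": 1.5, "spin": 0}
    - {"dx": 0.1, "dy": 0, "dz": 2, "spin": 0}
    - {"dx": 0, "dy": 0, "dz": 2, "spin": 0}
    - {"dx": 0, "dy": 0, "dz": 1, "spin": 0}
    - {"dx": 0, "dy": 0, "dz": 0, "spin": 0}

```text
time: 15.85
ee_pos: [0.5443, 0.2556, 0.3051]
eef_rot: [0.6, 0.8, -0.001, -0.0]
ft_force: [0.3, -1.3, -4.3]
width: 0.0338
grip_force: 40.0
```

Call:
move_arm:
  steps:
    - {"dx": 0, "dy": 0, "dz": 0.4, "spin": 0}
    - {"dx": 0, "dy": 0, "dz": 0.4, "spin": 0}
    - {"dx": 0, "dy": 0, "dz": 0.4, "spin": 0}
    - {"dx": 0, "dy": 0, "dz": 0.4, "spin": 0}
    - {"dx": 0, "dy": 0, "dz": 0, "spin": 0}
  squeeze: 14

```text
time: 16.35
ee_pos: [0.5455, 0.2566, 0.2935]
eef_rot: [0.6, 0.8, 0.002, 0.0]
ft_force: [-5.3, -2.1, 13.2]
width: 0.0336
grip_force: 14.0
```

```bash
python3 f4.py w14; python3 - <<'E'
from f4 import *
c=L('w14');s=telemetry.read_state();r=rows(c);fit(c,s['ee_pos'],.283,(r[0],None,r[2]))
E
```

```text
t 16.4 pos [0.5455 0.2566 0.2935] yaw 0.284 F [-5.3 -2.5 14.2] w 0.03416387904128151
rows (21, 141, 194) tilt 0.796 along 0.0319 vert -0.0262 cost 45.93
rows (21, None, 194) tilt 0.641 along 0.0183 vert 0.0000 cost 0.0
```

Call:
move_arm:
  steps:
    - {"dx": 0, "dy": -0.2, "dz": -0.2, "spin": 0}
    - {"dx": 0, "dy": -0.2, "dz": 0, "spin": 0}
    - {"dx": 0, "dy": 0, "dz": 0.2, "spin": 0}
    - {"dx": 0, "dy": 0, "dz": 0.2, "spin": 0}
    - {"dx": 0, "dy": 0, "dz": 0, "spin": 0}
  squeeze: 8

```text
time: 16.9
ee_pos: [0.542, 0.2558, 0.2911]
eef_rot: [0.6, 0.8, 0.003, 0.001]
ft_force: [3.1, 1.5, 8.6]
width: 0.0348
grip_force: 8.0
```

```bash
cat > k.py <<'E'
from f4 import *
import sys
c,p,y=grab(sys.argv[1]); s=telemetry.read_state(); print('t',round(s['time'],2),'pos',p.round(4),'yaw',round(y,3),'F',np.round(s['ft_force'],1),'T',np.round(s['torque'],2),'w',round(s['width'],4)); r=rows(c); fit(c,p,y,(r[0],None,r[2]))
E
python3 k.py w15
```

```text
t 16.95 pos [0.542  0.2558 0.2911] yaw 0.284 F [3.1 0.6 8.2] T [ 0.24 -0.88  0.15] w 0.0345
rows (21, None, 199) tilt 0.657 along 0.0186 vert -0.0000 cost 0.0
```

```bash
sed -i 's/^for nm,a,b in/for nm,a,b in () and/' fit.py; cat > seat.py <<'E'
from f4 import *
from fit import frame
import sys
o,R=frame(np.load('rack.npy'))
def edges(c,y,s,dz=0):
    K=c['camera_matrix']
    def fp(X):
        q=c['R']@(o+[0,0,dz]+R@np.array(X)/1000)+c['t']; th=np.arctan2(np.hypot(*q[:2]),q[2]); return (K[:2,2]+K[0,0]*th*q[:2]/np.hypot(*q[:2])).round(1).tolist()
    return [fp((105+s,y,-23)),fp((105+s,y,23)),fp((80+s,y,23)),fp((80+s,y,17))]
if __name__=='__main__':
    c=L(sys.argv[1]); y=float(sys.argv[2])
    for dz in(0,.004):
        for s in(0,3,8): print(dz,s,edges(c,y,s,dz))
    print('rows',rows(c))
E
python3 seat.py w15 0; python3 - <<'E'
from seat import *
c=L('w15'); print('red pred',edges(c,-85,0),edges(c,-85,0,.004)); m=cv2.inRange(cv2.cvtColor(c['img'],cv2.COLOR_RGB2HSV),(0,170,60),(5,255,255)); n,l,s,ce=cv2.connectedComponentsWithStats(m); 
for i in range(1,n):
    if s[i,4]>500: print('red blob',s[i],ce[i])
d=c['img'][:,380:500].max(2)<60; ys,xs=np.nonzero(d[:230]); print('dark red cap bbox',xs.min()+380,xs.max()+380,ys.min(),ys.max())
E
```

```text
0 0 [[282.9, 52.5], [285.9, 157.6], [284.0, 216.9], [283.7, 199.4]]
0 3 [[283.0, 44.6], [286.2, 148.3], [284.2, 211.2], [283.9, 193.5]]
0 8 [[283.2, 30.9], [286.8, 131.3], [284.5, 201.0], [284.2, 182.8]]
0.004 0 [[283.1, 50.3], [286.5, 160.4], [284.3, 221.7], [284.0, 203.2]]
0.004 3 [[283.3, 42.0], [286.8, 150.6], [284.5, 215.9], [284.2, 197.1]]
0.004 8 [[283.5, 27.7], [287.4, 132.6], [284.9, 205.4], [284.5, 186.2]]
rows (21, 145, 199)
red pred [[505.0, 78.1], [564.3, 171.9], [523.3, 215.4], [517.7, 201.3]] [[511.3, 77.7], [573.3, 174.8], [530.2, 219.0], [524.4, 204.4]]
red blob [ 396  179  123  110 5796] [456.83505866 237.76345756]
dark red cap bbox 453 499 83 224
```

The lower cap seems to be sitting on the lower rail, as the tube is about 8 mm too far upslope. I'll shift it down-slope and lower again.

Call:
move_arm:
  steps:
    - {"dx": -0.2, "dy": 0.1, "dz": -0.3, "spin": 0}
    - {"dx": -0.3, "dy": 0.1, "dz": 0, "spin": 0}
    - {"dx": -0.1, "dy": 0, "dz": 0.3, "spin": 0}
    - {"dx": 0, "dy": 0, "dz": 0.3, "spin": 0}
    - {"dx": 0, "dy": 0, "dz": 0.3, "spin": 0}
    - {"dx": 0, "dy": 0, "dz": 0, "spin": 0}
  squeeze: 10

```text
time: 17.55
ee_pos: [0.5441, 0.2498, 0.2818]
eef_rot: [0.6, 0.8, -0.001, -0.0]
ft_force: [1.2, 1.1, -3.5]
width: 0.034
grip_force: 10.0
```

```bash
python3 k.py w16; python3 seat.py w16 0
```

```text
t 17.6 pos [0.5441 0.2498 0.2818] yaw 0.284 F [ 0.2 -0.9 -4.7] T [ 0.    0.01 -0.01] w 0.0336
rows (29, None, 228) tilt 0.727 along 0.0180 vert -0.0000 cost 0.0
0 0 [[285.2, 26.0], [288.8, 130.8], [286.4, 204.2], [286.1, 184.9]]
0 3 [[285.3, 17.0], [289.2, 118.9], [286.7, 197.3], [286.4, 177.7]]
0 8 [[285.5, 1.7], [289.8, 97.4], [287.1, 184.9], [286.7, 164.9]]
0.004 0 [[285.5, 22.5], [289.5, 132.2], [286.8, 209.0], [286.5, 188.5]]
0.004 3 [[285.6, 13.2], [289.9, 119.6], [287.1, 201.9], [286.7, 181.2]]
0.004 8 [[285.8, -2.9], [290.7, 96.4], [287.5, 189.1], [287.1, 167.8]]
rows (29, 181, 228)
```

Call:
move_arm:
  steps:
    - {"dx": 0.2, "dy": 0, "dz": 0.2, "spin": 0}
    - {"dx": 0.1, "dy": 0, "dz": 0.2, "spin": 0}
    - {"dx": 0, "dy": 0, "dz": 0, "spin": 0}
    - {"dx": 0, "dy": 0, "dz": 0, "spin": 0}
  squeeze: 10

```text
time: 18.0
ee_pos: [0.5439, 0.2521, 0.2799]
eef_rot: [0.6, 0.8, -0.0, 0.0]
ft_force: [-4.9, -5.8, 8.3]
width: 0.0341
grip_force: 10.0
```

```bash
python3 k.py w17; python3 seat.py w17 0
```

```text
t 18.05 pos [0.5439 0.2521 0.2799] yaw 0.283 F [-4.1 -5.5  8.4] T [-1.41  1.01  0.02] w 0.0341
rows (30, None, 230) tilt 0.730 along 0.0179 vert -0.0000 cost 0.0
0 0 [[282.8, 31.8], [285.6, 144.0], [283.9, 215.4], [283.7, 195.4]]
0 3 [[282.9, 22.7], [285.9, 132.2], [284.1, 208.8], [283.8, 188.5]]
0 8 [[283.0, 7.0], [286.4, 110.7], [284.4, 196.8], [284.1, 175.9]]
0.004 0 [[283.0, 28.5], [286.1, 146.4], [284.2, 220.9], [283.9, 199.6]]
0.004 3 [[283.1, 19.0], [286.4, 133.9], [284.4, 214.1], [284.1, 192.5]]
0.004 8 [[283.2, 2.5], [287.0, 110.7], [284.7, 201.8], [284.4, 179.5]]
rows (30, 175, 230)
```

Call:
move_arm:
  steps:
    - {"dx": 0, "dy": -0.2, "dz": 0, "spin": 0}
    - {"dx": 0, "dy": 0, "dz": 0.1, "spin": 0}
    - {"dx": 0, "dy": 0, "dz": 0.1, "spin": 0}
    - {"dx": 0, "dy": 0, "dz": 0, "spin": 0}
  squeeze: 5

```text
time: 18.45
ee_pos: [0.5424, 0.2525, 0.278]
eef_rot: [0.6, 0.8, 0.001, 0.001]
ft_force: [1.8, -1.8, 5.2]
width: 0.034
grip_force: 5.0
```

```bash
python3 k.py w18; python3 seat.py w18 0|grep -v ' 8 '
```

```text
t 18.5 pos [0.5424 0.2525 0.278 ] yaw 0.284 F [ 1.7 -1.4  5.7] T [-0.49 -0.39 -0.03] w 0.0341
rows (32, None, 237) tilt 0.747 along 0.0182 vert -0.0000 cost 0.0
0 0 [[286.5, 33.5], [292.0, 149.9], [288.3, 221.3], [287.9, 200.7]]
0 3 [[286.7, 24.2], [292.6, 138.1], [288.7, 214.8], [288.2, 193.8]]
0.004 0 [[286.9, 30.1], [293.1, 152.8], [288.9, 227.1], [288.4, 205.3]]
0.004 3 [[287.1, 20.4], [293.7, 140.1], [289.3, 220.5], [288.7, 198.2]]
rows (32, 184, 237)
```

Call:
move_arm:
  steps:
    - {"dx": 0, "dy": 0, "dz": 0, "spin": 0}
    - {"dx": 0, "dy": 0, "dz": 0, "spin": 0}
    - {"dx": -0.1, "dy": 0, "dz": 0.1, "spin": 0}
    - {"dx": -0.1, "dy": 0, "dz": 0.1, "spin": 0}
    - {"dx": 0, "dy": 0, "dz": 0, "spin": 0}
  squeeze: 3

```text
time: 19.0
ee_pos: [0.5425, 0.2503, 0.275]
eef_rot: [0.6, 0.8, 0.0, 0.0]
ft_force: [2.7, -2.2, 6.1]
width: 0.0338
grip_force: 3.0
```

```bash
python3 k.py w19; python3 seat.py w19 0|grep -v ' 8 '
```

```text
t 19.05 pos [0.5425 0.2503 0.275 ] yaw 0.284 F [ 1.8 -1.8  5.1] T [-0.26 -0.58 -0.04] w 0.034
rows (33, None, 241) tilt 0.757 along 0.0183 vert 0.0000 cost 0.0
0 0 [[289.9, 23.6], [297.3, 139.3], [292.3, 216.7], [291.7, 195.4]]
0 3 [[290.1, 13.9], [298.1, 126.3], [292.8, 209.7], [292.1, 188.0]]
0.004 0 [[290.4, 19.7], [298.8, 141.5], [293.0, 222.5], [292.4, 199.9]]
0.004 3 [[290.6, 9.6], [299.8, 127.5], [293.6, 215.4], [292.8, 192.2]]
rows (33, 192, 241)
```

Call:
move_arm:
  steps:
    - {"dx": 0, "dy": 0.2, "dz": 0, "spin": 0}
    - {"dx": 0, "dy": 0.1, "dz": 0, "spin": 0}
    - {"dx": 0, "dy": 0, "dz": 0, "spin": 0}
    - {"dx": 0, "dy": 0, "dz": 0, "spin": 0}

```text
time: 19.45
ee_pos: [0.5448, 0.2504, 0.2745]
eef_rot: [0.6, 0.8, -0.001, -0.0]
ft_force: [-2.1, -4.2, 6.9]
width: 0.0341
grip_force: 3.0
```

```bash
python3 k.py w20; python3 seat.py w20 0|grep -v ' 8 '; python3 - <<'E'
from seat import *
S=snap('scene','scene20');D=snap('side','side20')
P=lambda c,*q:proj(c,o+R@np.array(q)/1000).round(1).tolist()
for n,C in(('scene',S),('side',D)):
    print(n,'seat low cap',P(C,-92,0,0),'low barrel',P(C,-75,0,10),'up cap',P(C,92,0,0),'upface',P(C,105,0,0))
q=lambda I,u,v:cv2.resize(I[v-75:v+75,u-75:u+75],(400,400),interpolation=2)
cv2.imwrite('pics/c20.png',np.hstack([q(S['img'],395,265),q(D['img'],235,320)])[:,:,::-1])
for n,C in(('scene',S),('side',D)):
    print(n,[[np.round(x,1).tolist() for x in b] for b in blobs(C['img'],'y')])
E
```

```text
t 19.5 pos [0.5448 0.2504 0.2745] yaw 0.283 F [-2.5 -5.2  6.1] T [-0.57  0.16 -0.25] w 0.034
rows (33, None, 241) tilt 0.757 along 0.0182 vert 0.0000 cost 0.0
0 0 [[282.2, 20.9], [284.5, 136.1], [283.2, 215.1], [283.0, 193.6]]
0 3 [[282.2, 11.2], [284.8, 122.9], [283.3, 208.0], [283.1, 186.1]]
0.004 0 [[282.3, 17.0], [285.0, 138.2], [283.4, 221.0], [283.2, 198.1]]
0.004 3 [[282.4, 6.8], [285.2, 123.9], [283.6, 213.7], [283.3, 190.3]]
rows (33, 188, 241)
scene seat low cap [370.9, 269.5] low barrel [374.1, 266.5] up cap [427.7, 255.8] upface [432.1, 254.7]
side seat low cap [236.2, 317.1] low barrel [236.0, 315.0] up cap [238.5, 345.4] upface [238.7, 348.0]
scene [[[376.4, 266.4], [380.2, 260.2], [373.1, 272.0], 129]]
side []
```

Call:
move_arm:
  steps:
    - {"dx": 0, "dy": 0, "dz": -0.2, "spin": 0}
    - {"dx": 0, "dy": 0, "dz": -0.2, "spin": 0}
    - {"dx": 0, "dy": 0, "dz": 0, "spin": 0}
    - {"dx": 0, "dy": 0, "dz": 0, "spin": 0}

```text
time: 20.0
ee_pos: [0.5447, 0.2516, 0.2782]
eef_rot: [0.6, 0.8, -0.0, -0.0]
ft_force: [-0.6, -1.4, -3.8]
width: 0.0337
grip_force: 3.0
```

```bash
python3 k.py w21; python3 seat.py w21 0|grep -v ' 8 '
```

```text
t 20.05 pos [0.5447 0.2516 0.2782] yaw 0.285 F [-1.1 -0.1 -4. ] T [-0.19  0.14 -0.02] w 0.0342
rows (38, None, 254) tilt 0.787 along 0.0182 vert 0.0000 cost 0.0
0 0 [[281.7, 28.3], [283.5, 141.0], [282.2, 214.8], [282.1, 194.4]]
0 3 [[281.8, 19.0], [283.6, 128.8], [282.4, 208.0], [282.2, 187.3]]
0.004 0 [[281.8, 24.8], [283.8, 143.2], [282.4, 220.3], [282.3, 198.7]]
0.004 3 [[281.9, 15.1], [284.0, 130.2], [282.6, 213.4], [282.4, 191.3]]
rows (38, 207, 254)
```

View pics/c20.png

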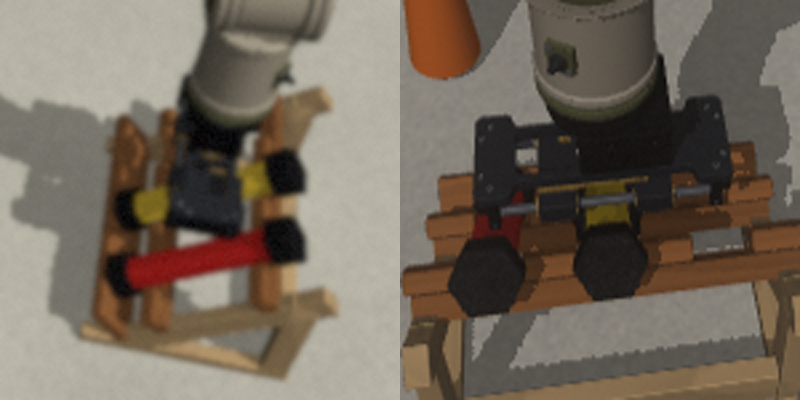

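The picture was taken at z=.2745. It shows yellow in bay_mid parallel to red, with side faces at (487,276) and (611,262) following the rail slope. So it is seated to within a few mm. I'll lower back and release.

Call:
move_arm:
  steps:
    - {"dx": 0, "dy": 0, "dz": 0.2, "spin": 0}
    - {"dx": 0, "dy": 0, "dz": 0.1, "spin": 0}
    - {"dx": 0, "dy": 0, "dz": 0, "spin": 0}

```text
time: 20.35
ee_pos: [0.5452, 0.2513, 0.2758]
eef_rot: [0.6, 0.8, 0.0, 0.0]
ft_force: [0.7, -0.8, -2.1]
width: 0.0345
grip_force: 3.0
```

Call:
move_arm:
  steps:
    - {"dx": 0, "dy": 0, "dz": 0, "spin": 0}
    - {"dx": 0, "dy": 0, "dz": 0, "spin": 0}
    - {"dx": 0, "dy": 0, "dz": 0, "spin": 0}
    - {"dx": 0, "dy": 0, "dz": 0, "spin": 0}
  claw: 5

```text
time: 20.75
ee_pos: [0.5452, 0.2514, 0.2759]
eef_rot: [0.6, 0.8, 0.0, -0.0]
ft_force: [0.0, 0.5, 0.1]
width: 0.0492
grip_force: 0.0
```

```bash
python3 k.py w22; python3 seat.py w22 0|grep -v ' 8 '
```

```text
t 20.8 pos [0.5452 0.2514 0.2759] yaw 0.284 F [ 0.3 -0.3  0. ] T [-0.09  0.05 -0.  ] w 0.0497
rows (38, None, 242) tilt 0.752 along 0.0165 vert -0.0000 cost 0.0
0 0 [[279.6, 25.2], [280.6, 140.4], [280.1, 216.7], [280.0, 195.6]]
0 3 [[279.6, 15.7], [280.7, 127.7], [280.1, 209.8], [280.0, 188.3]]
0.004 0 [[279.7, 21.5], [280.8, 142.7], [280.1, 222.5], [280.1, 200.1]]
0.004 3 [[279.7, 11.5], [280.9, 129.0], [280.2, 215.4], [280.1, 192.5]]
rows (38, 193, 242)
```

Released; the force is zero and the tube stayed put. Retract and go to blue.

Call:
move_arm:
  steps:
    - {"dx": 0, "dy": 0, "dz": -1.5, "spin": 0}
    - {"dx": 0, "dy": 0, "dz": -3, "spin": 0}
    - {"dx": 0, "dy": 0, "dz": -3.5, "spin": 0}
    - {"dx": 0, "dy": 0, "dz": -3.5, "spin": 0}
    - {"dx": 0, "dy": 0, "dz": -2, "spin": 0}

```text
time: 21.3
ee_pos: [0.5454, 0.251, 0.4152]
eef_rot: [0.6, 0.8, 0.002, 0.001]
ft_force: [0.2, -0.0, -0.2]
width: 0.0503
grip_force: 0.0
```

```bash
python3 - <<'E'
from seat import *
S=snap('scene','scene23');D=snap('side','side23')
for n,C in(('scene',S),('side',D)):
    print(n,'pred end y',[proj(C,o+R@np.array(q)/1000).round(1).tolist() for q in((-80,0,0),(80,0,0),(0,0,0))],[[np.round(x,1).tolist() for x in b] for b in blobs(C['img'],'y')])
    print('red pred',[proj(C,o+R@np.array(q)/1000).round(1).tolist() for q in((-80,-85,0),(80,-85,0))])
    m=cv2.inRange(C['img'],(90,0,0),(255,45,50)); n_,l,s,ce=cv2.connectedComponentsWithStats(m); print([ (s[i].tolist(),ce[i].round(1).tolist()) for i in range(1,n_) if s[i,4]>100])
E
python3 p.py '[(.50,-.41,.32,.055)]'
```

```text
scene pred end y [[374.3, 268.7], [423.7, 256.7], [398.1, 263.0]] [[[394.9, 262.3], [418.6, 256.5], [370.9, 268.1], 562]]
red pred [[371.6, 292.2], [423.0, 281.6]]
[([368, 276, 52, 22, 561], [392.8, 287.1])]
side pred end y [[236.3, 318.6], [238.3, 343.2], [237.2, 329.7]] [[[234.1, 318.9], [234.7, 309.9], [233.5, 328.1], 178]]
red pred [[199.5, 322.6], [193.6, 348.3]]
[]
t 21.4 pos [0.5457 0.2511 0.4154] yaw 0.284 F [0.2 1.  0.3] w 0.0498
15 {"dx":-4.1,"dy":-1.5,"dz":0.6,"spin":0.02},{"dx":-4.2,"dy":-1.4,"dz":0.6,"spin":0.01},{"dx":-4.2,"dy":-1.4,"dz":0.6,"spin":0.02},{"dx":-4.2,"dy":-1.3,"dz":0.6,"spin":0.01},{"dx":-4.2,"dy":-1.3,"dz":0.6,"spin":0.02},{"dx":-4.3,"dy":-1.2,"dz":0.7,"spin":0.01},{"dx":-4.3,"dy":-1.2,"dz":0.6,"spin":0.02},{"dx":-4.3,"dy":-1.1,"dz":0.7,"spin":0.01},{"dx":-4.3,"dy":-1,"dz":0.6,"spin":0.02},{"dx":-4.3,"dy":-0.9,"dz":0.7,"spin":0.01},{"dx":-4.3,"dy":-0.9,"dz":0.6,"spin":0.02},{"dx":-4.3,"dy":-0.8,"dz":0.7,"spin":0.01},{"dx":-4.4,"dy":-0.8,"dz":0.6,"spin":0.02},{"dx":-4.4,"dy":-0.7,"dz":0.7,"spin":0.01},{"dx":-4.4,"dy":-0.6,"dz":0.6,"spin":0.02}
```

Yellow is seated, with the same offset from prediction as red (low ends −3.4 vs −3.6 px). Now going to blue.

Call:
move_arm:
  steps:
    - {"dx": -1.5, "dy": -0.5, "dz": 0, "spin": 0}
    - {"dx": -3, "dy": -1, "dz": 0, "spin": 0.01}
    - {"dx": -4.2, "dy": -1.4, "dz": 0.3, "spin": 0.02}
    - {"dx": -4.2, "dy": -1.4, "dz": 0.6, "spin": 0.01}
    - {"dx": -4.2, "dy": -1.3, "dz": 0.6, "spin": 0.02}
    - {"dx": -4.3, "dy": -1.3, "dz": 0.7, "spin": 0.01}
    - {"dx": -4.3, "dy": -1.2, "dz": 0.8, "spin": 0.02}
    - {"dx": -4.3, "dy": -1.2, "dz": 0.8, "spin": 0.01}
    - {"dx": -4.3, "dy": -1.1, "dz": 0.8, "spin": 0.02}
    - {"dx": -4.3, "dy": -1, "dz": 0.8, "spin": 0.02}
    - {"dx": -4.3, "dy": -1, "dz": 0.8, "spin": 0.02}
    - {"dx": -4.3, "dy": -0.9, "dz": 0.8, "spin": 0.02}
  claw: 5.8
  squeeze: 40

```text
time: 22.6
ee_pos: [0.5116, -0.2409, 0.3396]
eef_rot: [0.67, 0.742, -0.0, -0.001]
ft_force: [0.5, -0.1, 0.6]
width: 0.0581
grip_force: 0.0
```

Call:
move_arm:
  steps:
    - {"dx": -4.3, "dy": -0.8, "dz": 0.8, "spin": 0.02}
    - {"dx": -4.3, "dy": -0.7, "dz": 0.8, "spin": 0.02}
    - {"dx": -4.3, "dy": -0.7, "dz": 0.5, "spin": 0.01}
    - {"dx": -3, "dy": -0.5, "dz": 0, "spin": 0}
    - {"dx": -1.5, "dy": -0.2, "dz": 0, "spin": 0}
    - {"dx": 0, "dy": 0, "dz": 0, "spin": 0}
    - {"dx": 0, "dy": 0, "dz": 0, "spin": 0}

```text
time: 23.3
ee_pos: [0.4969, -0.414, 0.3189]
eef_rot: [0.688, 0.726, -0.0, -0.001]
ft_force: [-0.7, 1.1, 0.1]
width: 0.0581
grip_force: 0.0
```

```bash
python3 w.py w24 b;python3 p.py '[(.487,-.419,.195,.055)]'
```

```text
[array([ 0.2629, -0.36  ,  0.023 ]), array([ 0.1785, -0.2667,  0.023 ]), array([ 0.3158, -0.431 ,  0.023 ])] 7326 yaw -0.8746389401320711
[array([ 0.4857, -0.4019,  0.023 ]), array([ 0.4806, -0.3266,  0.023 ]), array([ 0.4912, -0.4925,  0.023 ])] 6687 yaw -1.5067926177102677
t 23.35 pos [ 0.4975 -0.4133  0.3191] yaw 0.054 F [0.3 0.5 0.8] w 0.058
3 {"dx":-0.2,"dy":-0.4,"dz":4.1,"spin":-0},{"dx":-0.2,"dy":-0.3,"dz":4.2,"spin":-0},{"dx":-0.1,"dy":-0.4,"dz":4.1,"spin":-0}
```

Call:
move_arm:
  steps:
    - {"dx": 0.3, "dy": -0.6, "dz": 2, "spin": -0.01}
    - {"dx": 0.3, "dy": -0.6, "dz": 4, "spin": 0}
    - {"dx": 0, "dy": 0, "dz": 4, "spin": 0}
    - {"dx": 0, "dy": 0, "dz": 2, "spin": 0}
    - {"dx": 0, "dy": 0, "dz": 0.4, "spin": 0}
    - {"dx": 0, "dy": 0, "dz": 0, "spin": 0}

```text
time: 23.95
ee_pos: [0.4858, -0.408, 0.1959]
eef_rot: [0.684, 0.73, 0.0, -0.0]
ft_force: [-0.3, -0.1, 0.5]
width: 0.0579
grip_force: 0.0
```

Call:
move_arm:
  steps:
    - {"dx": 0, "dy": 0, "dz": 0, "spin": 0}
    - {"dx": 0, "dy": 0, "dz": 0, "spin": 0}
    - {"dx": 0, "dy": 0, "dz": 0, "spin": 0}
    - {"dx": 0, "dy": 0, "dz": 0, "spin": 0}
    - {"dx": 0, "dy": 0, "dz": 0, "spin": 0}
    - {"dx": 0, "dy": 0, "dz": 0, "spin": 0}
  claw: 2.5
  squeeze: 12

```text
time: 24.55
ee_pos: [0.4858, -0.4089, 0.1964]
eef_rot: [0.684, 0.729, 0.0, 0.0]
ft_force: [0.6, 1.6, 5.7]
width: 0.0341
grip_force: 12.0
```

Call:
move_arm:
  steps:
    - {"dx": 0, "dy": 0, "dz": -0.5, "spin": 0}
    - {"dx": 0, "dy": 0, "dz": -0.8, "spin": 0}
    - {"dx": 0, "dy": 0, "dz": -0.7, "spin": 0}
    - {"dx": 0, "dy": 0, "dz": 0, "spin": 0}
    - {"dx": 0, "dy": 0, "dz": 0, "spin": 0}

```text
time: 25.05
ee_pos: [0.4855, -0.4088, 0.216]
eef_rot: [0.684, 0.729, 0.0, 0.0]
ft_force: [0.2, 0.2, -1.2]
width: 0.0337
grip_force: 12.0
```

```bash
python3 k.py w25
```

```text
t 25.1 pos [ 0.4855 -0.4088  0.216 ] yaw 0.064 F [ 0.1  1.6 -0.8] T [0.   0.03 0.06] w 0.0337
rows (55, None, 128) tilt 0.184 along 0.0042 vert 0.0000 cost 0.0
```

```bash
python3 - <<'E'
from f4 import *
c=L('wrist3'); r=rows(c); fit(c,[.4809,-.0843,.2228],-.396,(r[0],None,r[2]))
c=L('w25'); p=[.4855,-.4088,.216]; K=c['camera_matrix'];xt=np.array([-np.sin(.064),np.cos(.064),0]);Z=np.array([0,0,1.])
def fp(X):
    q=c['R']@X+c['t']; th=np.arctan2(np.hypot(*q[:2]),q[2]); return (K[:2,2]+K[0,0]*th*q[:2]/np.hypot(*q[:2]))[1]
for a in(-.19,-.1,0,.1,.19):
    u=xt*np.cos(a)+Z*np.sin(a);n=-xt*np.sin(a)+Z*np.cos(a);q=np.array(p)-[0,0,.172]
    print(a,[round(fp(q+.105*u+t*n)) for t in(-.023,0,.023)],round(fp(q+.08*u+.023*n)))
E
```

```text
rows (51, None, 112) tilt 0.123 along 0.0076 vert -0.0000 cost 0.0
-0.19 [87, 76, 62] 115
-0.1 [80, 71, 60] 117
0 [73, 68, 60] 122
0.1 [67, 66, 63] 130
0.19 [63, 66, 69] 140
```

Call:
move_arm:
  steps:
    - {"dx": 0, "dy": 0, "dz": -1, "spin": 0}
    - {"dx": 0, "dy": 0, "dz": -1, "spin": 0}
    - {"dx": 0, "dy": 0, "dz": 0, "spin": 0}

```text
time: 25.4
ee_pos: [0.4857, -0.4093, 0.2376]
eef_rot: [0.684, 0.729, 0.0, 0.001]
ft_force: [-0.4, 1.9, -1.2]
width: 0.0339
grip_force: 12.0
```

```bash
python3 k.py w26
```

```text
t 25.45 pos [ 0.4857 -0.4093  0.2376] yaw 0.064 F [-0.   1.9 -0.3] T [ 0.23  0.08 -0.02] w 0.0336
rows (51, None, 167) tilt 0.412 along 0.0035 vert -0.0000 cost 0.0
```

Blue's +x end is up (tilt 0.41), so its heavy end is also on −x, the right side for the rack. I'll lift until about 0.6 rad, then grip tight.

Call:
move_arm:
  steps:
    - {"dx": 0, "dy": 0, "dz": -0.6, "spin": 0}
    - {"dx": 0, "dy": 0, "dz": -0.6, "spin": 0}
    - {"dx": 0, "dy": 0, "dz": 0, "spin": 0}
    - {"dx": 0, "dy": 0, "dz": 0, "spin": 0}
  squeeze: 11

```text
time: 25.85
ee_pos: [0.4856, -0.4088, 0.248]
eef_rot: [0.684, 0.729, 0.0, 0.0]
ft_force: [-0.7, 2.6, 1.1]
width: 0.0337
grip_force: 11.0
```

Call:
move_arm:
  steps:
    - {"dx": 0, "dy": 0, "dz": 0, "spin": 0}
    - {"dx": 0, "dy": 0, "dz": 0, "spin": 0}
    - {"dx": 0, "dy": 0, "dz": -1, "spin": 0}
    - {"dx": 0, "dy": 0, "dz": -3, "spin": 0}
    - {"dx": 0, "dy": 0, "dz": -4, "spin": 0}
    - {"dx": 0, "dy": 0, "dz": -3, "spin": 0}
    - {"dx": 0, "dy": 0, "dz": -1, "spin": 0}
    - {"dx": 0, "dy": 0, "dz": 0, "spin": 0}
  squeeze: 45

```text
time: 26.65
ee_pos: [0.4854, -0.4091, 0.3686]
eef_rot: [0.684, 0.729, 0.0, 0.001]
ft_force: [0.7, -0.2, -4.9]
width: 0.0335
grip_force: 45.0
```

```bash
python3 k.py w27; python3 p.py '[(.455,.10,.38,.285),(.464,.23,.38,.285)]'
```

```text
t 26.7 pos [ 0.4854 -0.4091  0.3686] yaw 0.064 F [-0.3  0.3 -4.5] T [ 0.06  0.06 -0.02] w 0.0337
rows (55, None, 200) tilt 0.548 along 0.0035 vert 0.0000 cost 0.0
t 26.7 pos [ 0.4853 -0.4087  0.3669] yaw 0.064 F [-0.3  0.3 -4.5] w 0.0337
12 {"dx":4.2,"dy":0,"dz":-0.1,"spin":-0.02},{"dx":4.2,"dy":0.1,"dz":-0.1,"spin":-0.02},{"dx":4.3,"dy":0.2,"dz":-0.1,"spin":-0.02},{"dx":4.2,"dy":0.3,"dz":-0.1,"spin":-0.02},{"dx":4.2,"dy":0.4,"dz":-0.1,"spin":-0.02},{"dx":4.2,"dy":0.4,"dz":-0.1,"spin":-0.02},{"dx":4.2,"dy":0.5,"dz":-0.1,"spin":-0.02},{"dx":4.2,"dy":0.6,"dz":-0.1,"spin":-0.02},{"dx":4.2,"dy":0.7,"dz":-0.1,"spin":-0.02},{"dx":4.2,"dy":0.8,"dz":-0.1,"spin":-0.01},{"dx":4.2,"dy":0.8,"dz":-0.2,"spin":-0.02},{"dx":4.2,"dy":0.9,"dz":-0.1,"spin":-0.01}
3 {"dx":4.1,"dy":1.5,"dz":-0,"spin":-0},{"dx":4.1,"dy":1.5,"dz":-0,"spin":-0},{"dx":4,"dy":1.6,"dz":-0,"spin":-0}
```

Call:
move_arm:
  steps:
    - {"dx": 1.5, "dy": 0, "dz": 0, "spin": -0.01}
    - {"dx": 3, "dy": 0.1, "dz": -0.1, "spin": -0.02}
    - {"dx": 4.3, "dy": 0.2, "dz": -0.1, "spin": -0.02}
    - {"dx": 4.2, "dy": 0.3, "dz": -0.1, "spin": -0.02}
    - {"dx": 4.2, "dy": 0.4, "dz": -0.1, "spin": -0.02}
    - {"dx": 4.2, "dy": 0.4, "dz": -0.1, "spin": -0.02}
    - {"dx": 4.2, "dy": 0.5, "dz": -0.1, "spin": -0.02}
    - {"dx": 4.2, "dy": 0.6, "dz": -0.1, "spin": -0.02}
    - {"dx": 4.2, "dy": 0.7, "dz": -0.1, "spin": -0.02}
    - {"dx": 4.2, "dy": 0.8, "dz": -0.1, "spin": -0.01}
    - {"dx": 4.2, "dy": 0.8, "dz": -0.2, "spin": -0.02}
    - {"dx": 4.2, "dy": 0.9, "dz": -0.1, "spin": -0.02}

```text
time: 27.9
ee_pos: [0.461, 0.0627, 0.378]
eef_rot: [0.599, 0.8, -0.001, -0.001]
ft_force: [1.0, -0.3, -4.0]
width: 0.0337
grip_force: 45.0
```

```bash
python3 p.py '[(.463,.229,.38,.285)]'
```

```text
t 27.9 pos [0.461  0.0627 0.378 ] yaw 0.285 F [ 1.  -0.3 -4. ] w 0.0337
4 {"dx":4,"dy":1.2,"dz":-0,"spin":0},{"dx":4,"dy":1.2,"dz":-0.1,"spin":0},{"dx":4,"dy":1.2,"dz":-0,"spin":0},{"dx":3.9,"dy":1.3,"dz":-0.1,"spin":0}
```

Call:
move_arm:
  steps:
    - {"dx": 3.8, "dy": 1.2, "dz": 0, "spin": 0}
    - {"dx": 3.8, "dy": 1.2, "dz": 0, "spin": 0}
    - {"dx": 3.2, "dy": 1, "dz": 0, "spin": 0}
    - {"dx": 2.2, "dy": 0.7, "dz": 0, "spin": 0}
    - {"dx": 1.3, "dy": 0.4, "dz": 0, "spin": 0}
    - {"dx": 0.5, "dy": 0.2, "dz": 0, "spin": 0}
    - {"dx": 0, "dy": 0, "dz": 0, "spin": 0}
    - {"dx": 0, "dy": 0, "dz": 0, "spin": 0}

```text
time: 28.7
ee_pos: [0.4659, 0.2147, 0.3794]
eef_rot: [0.601, 0.8, -0.0, 0.0]
ft_force: [-0.1, -1.4, -4.6]
width: 0.0331
grip_force: 45.0
```

```bash
python3 k.py w28; python3 p.py '[(.4632,.2291,.305,.285)]'; python3 - <<'E'
from seat import *
c=L('w28'); K=c['camera_matrix']
# check racked yellow upper cap vs predictions, and rail tooth
print('yellow pred',edges(c,0,0),'blue bay',edges(c,85,0))
m=cv2.inRange(cv2.cvtColor(c['img'],cv2.COLOR_RGB2HSV),(22,130,60),(34,255,255)); n,l,s,ce=cv2.connectedComponentsWithStats(m); print([(s[i].tolist(),ce[i].round().tolist()) for i in range(1,n) if s[i,4]>300])
E
```

```text
t 28.75 pos [0.4659 0.2147 0.3794] yaw 0.282 F [-0.1  0.  -3.9] T [-0.04  0.08 -0.02] w 0.0338
rows (55, None, 200) tilt 0.548 along 0.0036 vert -0.0000 cost 0.0
t 28.75 pos [0.4659 0.2147 0.3796] yaw 0.282 F [-0.1  0.  -3.9] w 0.0338
2 {"dx":0.7,"dy":0.1,"dz":3.7,"spin":-0},{"dx":0.8,"dy":0,"dz":3.8,"spin":-0}
yellow pred [[418.0, 58.0], [443.7, 104.1], [429.0, 136.9], [426.1, 129.7]] blue bay [[281.1, 48.7], [281.8, 94.5], [281.6, 131.5], [281.5, 124.0]]
[([347, 123, 91, 134, 5472], [388.0, 192.0])]
```

Call:
move_arm:
  steps:
    - {"dx": 0.7, "dy": 0.1, "dz": 1.5, "spin": 0}
    - {"dx": 0.8, "dy": 0, "dz": 2.5, "spin": 0}
    - {"dx": 0, "dy": 0, "dz": 2, "spin": 0}
    - {"dx": 0, "dy": 0, "dz": 1, "spin": 0}
    - {"dx": 0, "dy": 0, "dz": 0.4, "spin": 0}
    - {"dx": 0, "dy": 0, "dz": 0, "spin": 0}

```text
time: 29.35
ee_pos: [0.4627, 0.2303, 0.306]
eef_rot: [0.6, 0.8, 0.0, 0.0]
ft_force: [0.0, -0.3, -4.1]
width: 0.0336
grip_force: 45.0
```

Call:
move_arm:
  steps:
    - {"dx": 0.1, "dy": 0, "dz": 0.2, "spin": 0}
    - {"dx": 0.2, "dy": 0, "dz": 0.3, "spin": 0}
    - {"dx": 0.2, "dy": 0, "dz": 0.3, "spin": 0}
    - {"dx": 0.2, "dy": 0, "dz": 0.3, "spin": 0}
    - {"dx": 0, "dy": 0, "dz": 0, "spin": 0}
  squeeze: 12

```text
time: 29.85
ee_pos: [0.4607, 0.2375, 0.2956]
eef_rot: [0.6, 0.8, 0.0, 0.0]
ft_force: [-2.2, -3.3, 5.5]
width: 0.0339
grip_force: 12.0
```

```bash
python3 k.py w29; python3 seat.py w29 85|grep -v ' 8 '
```

```text
t 29.9 pos [0.4607 0.2375 0.2956] yaw 0.284 F [-2.6 -3.7  5.1] T [-0.81  0.57  0.04] w 0.0341
rows (68, None, 241) tilt 0.685 along 0.0030 vert -0.0000 cost 0.0
0 0 [[279.0, 69.4], [279.4, 176.5], [279.2, 228.3], [279.2, 211.4]]
0 3 [[279.0, 61.9], [279.5, 168.3], [279.3, 223.3], [279.2, 206.1]]
0.004 0 [[279.0, 67.8], [279.5, 180.1], [279.3, 233.2], [279.2, 215.5]]
0.004 3 [[279.0, 60.1], [279.5, 171.6], [279.3, 228.2], [279.2, 210.1]]
rows (68, None, 241)
```

Call:
move_arm:
  steps:
    - {"dx": 0, "dy": 0, "dz": 0.2, "spin": 0}
    - {"dx": 0, "dy": 0, "dz": 0.2, "spin": 0}
    - {"dx": 0, "dy": 0, "dz": 0.2, "spin": 0}
    - {"dx": 0, "dy": 0, "dz": 0.2, "spin": 0}
    - {"dx": 0, "dy": 0, "dz": 0, "spin": 0}
  squeeze: 8

```text
time: 30.4
ee_pos: [0.4614, 0.2378, 0.2884]
eef_rot: [0.6, 0.8, 0.002, 0.001]
ft_force: [0.0, -2.2, 7.1]
width: 0.0338
grip_force: 8.0
```

```bash
python3 k.py w30; python3 seat.py w30 85|grep -v ' 8 '
```

```text
t 30.45 pos [0.4614 0.2378 0.2884] yaw 0.284 F [ 0.7 -1.4  7. ] T [-0.51 -0.08 -0.02] w 0.0336
rows (73, None, 257) tilt 0.741 along 0.0040 vert 0.0000 cost 0.0
0 0 [[275.5, 67.2], [274.9, 183.9], [275.6, 238.0], [275.6, 219.6]]
0 3 [[275.4, 59.2], [274.8, 175.2], [275.5, 232.9], [275.5, 214.2]]
0.004 0 [[275.4, 65.5], [274.8, 188.3], [275.5, 243.7], [275.5, 224.3]]
0.004 3 [[275.4, 57.1], [274.7, 179.2], [275.4, 238.5], [275.5, 218.8]]
rows (73, None, 257)
```

Call:
move_arm:
  steps:
    - {"dx": -0.1, "dy": 0, "dz": 0.1, "spin": 0}
    - {"dx": -0.1, "dy": 0, "dz": 0.1, "spin": 0}
    - {"dx": -0.1, "dy": 0, "dz": 0.1, "spin": 0}
    - {"dx": 0, "dy": 0, "dz": 0, "spin": 0}
    - {"dx": 0, "dy": 0, "dz": 0, "spin": 0}
  squeeze: 4

```text
time: 30.95
ee_pos: [0.4621, 0.2349, 0.285]
eef_rot: [0.6, 0.8, 0.001, 0.001]
ft_force: [1.0, -1.4, 6.2]
width: 0.0343
grip_force: 4.0
```

```bash
python3 k.py w31; python3 seat.py w31 85|grep -v ' 8 '
```

```text
t 31.0 pos [0.4621 0.2349 0.285 ] yaw 0.284 F [ 1.9 -1.6  6.4] T [-0.34 -0.35  0.01] w 0.0338
rows (73, None, 259) tilt 0.749 along 0.0045 vert -0.0000 cost 0.0
0 0 [[276.0, 56.3], [275.5, 173.5], [276.1, 232.6], [276.1, 213.6]]
0 3 [[275.9, 47.9], [275.4, 163.8], [276.0, 227.1], [276.0, 207.7]]
0.004 0 [[275.9, 54.1], [275.4, 177.5], [276.0, 238.3], [276.0, 218.2]]
0.004 3 [[275.9, 45.3], [275.3, 167.4], [276.0, 232.7], [276.0, 212.2]]
rows (73, None, 259)
```

Blue now reads as seated (row offsets +17/+26 against yellow's seated +13/+25; tilt reads the same). Relieve and release.

Call:
move_arm:
  steps:
    - {"dx": 0, "dy": 0, "dz": -0.1, "spin": 0}
    - {"dx": 0, "dy": 0, "dz": -0.1, "spin": 0}
    - {"dx": 0, "dy": 0, "dz": 0, "spin": 0}
  squeeze: 3

```text
time: 31.3
ee_pos: [0.4611, 0.2347, 0.2855]
eef_rot: [0.6, 0.8, -0.0, -0.0]
ft_force: [1.7, 0.2, -3.4]
width: 0.0341
grip_force: 3.0
```

Call:
move_arm:
  steps:
    - {"dx": 0, "dy": 0, "dz": 0, "spin": 0}
    - {"dx": 0, "dy": 0, "dz": 0, "spin": 0}
    - {"dx": 0, "dy": 0, "dz": 0, "spin": 0}
    - {"dx": 0, "dy": 0, "dz": 0, "spin": 0}
  claw: 5

```text
time: 31.7
ee_pos: [0.4613, 0.2348, 0.2858]
eef_rot: [0.6, 0.8, 0.0, -0.0]
ft_force: [0.8, -0.3, -0.5]
width: 0.049
grip_force: 0.0
```

```bash
python3 k.py w32; python3 seat.py w32 85|grep -v ' 8 '
```

```text
t 31.75 pos [0.4613 0.2348 0.2858] yaw 0.284 F [-0.1  0.4 -0.4] T [-0.06  0.06 -0.01] w 0.0495
rows (74, None, 258) tilt 0.743 along 0.0037 vert -0.0000 cost 0.0
0 0 [[280.2, 56.9], [281.1, 173.0], [280.5, 231.7], [280.4, 212.8]]
0 3 [[280.2, 48.5], [281.2, 163.5], [280.6, 226.2], [280.5, 207.0]]
0.004 0 [[280.2, 54.7], [281.3, 177.0], [280.6, 237.3], [280.5, 217.5]]
0.004 3 [[280.3, 46.0], [281.4, 167.0], [280.7, 231.8], [280.6, 211.5]]
rows (74, 114, 258)
```

Released without movement. Retract clear, then check all three tubes.

Call:
move_arm:
  steps:
    - {"dx": 0, "dy": 0, "dz": -1.5, "spin": 0}
    - {"dx": 0, "dy": 0, "dz": -3, "spin": 0}
    - {"dx": 0, "dy": 0, "dz": -3.5, "spin": 0}
    - {"dx": 0, "dy": 0, "dz": -3.5, "spin": 0}
    - {"dx": 0, "dy": 0, "dz": -2, "spin": 0}
    - {"dx": -3, "dy": 0, "dz": 0, "spin": 0}
    - {"dx": -4, "dy": 0, "dz": 0, "spin": 0}
    - {"dx": -4, "dy": 0, "dz": 0, "spin": 0}
    - {"dx": -4, "dy": 0, "dz": 0, "spin": 0}
    - {"dx": -4, "dy": 0, "dz": 0, "spin": 0}
    - {"dx": -3, "dy": 0, "dz": 0, "spin": 0}
    - {"dx": 0, "dy": 0, "dz": 0, "spin": 0}

```text
time: 32.95
ee_pos: [0.5234, 0.0188, 0.421]
eef_rot: [0.603, 0.798, -0.0, 0.001]
ft_force: [-0.1, -0.6, -0.6]
width: 0.05
grip_force: 0.0
```

```bash
python3 - <<'E'
from seat import *
S=snap('scene','scene33');D=snap('side','side33');W=snap('wrist','w33')
def red(img):
    m=cv2.inRange(img,(90,0,0),(255,45,50)); return m
for n,C in(('scene',S),('side',D)):
    for k,y in(('b',85),('y',0),('r',-85)):
        pr=[proj(C,o+R@np.array(q)/1000) for q in((-80,y,0),(80,y,0))]
        if k=='r':
            ys,xs=np.nonzero(red(C['img'])); sel=(abs(xs-pr[0][0])<80)&(abs(ys-pr[0][1])<60); P=np.c_[xs,ys][sel].astype(float)
            w,v=np.linalg.eigh(np.cov(P.T)); d=v[:,1]; q=(P-P.mean(0))@d; bs=[(P.mean(0),P.mean(0)+d*np.percentile(q,1),P.mean(0)+d*np.percentile(q,99),len(P))]
        else: bs=[b for b in blobs(C['img'],k) if np.linalg.norm(b[0]-(pr[0]+pr[1])/2)<30]
        print(n,k,'pred',[p.round(1).tolist() for p in pr],'obs',[[np.round(x,1).tolist() for x in b[1:]] for b in bs])
a,b=L('scene0')['img'].astype(int),S['img'].astype(int)
for nm,(u,v) in(('cone',(290,297)),('maul',(225,248))): print(nm,abs(a-b)[v-20:v+15,u-15:u+15].mean().round(2))
E
```

```text
scene b pred [[376.9, 247.1], [424.3, 234.0]] obs [[[419.3, 233.5], [373.2, 246.6], 457]]
scene y pred [[374.3, 268.7], [423.7, 256.7]] obs [[[418.6, 256.5], [371.0, 268.2], 566]]
scene r pred [[371.6, 292.2], [423.0, 281.6]] obs [[[417.2, 282.0], [368.6, 292.2], 562]]
side b pred [[272.3, 314.8], [281.9, 338.2]] obs [[[271.0, 305.5], [274.9, 326.4], 261]]
side y pred [[236.3, 318.6], [238.3, 343.2]] obs [[[234.8, 309.9], [233.4, 328.1], 177]]
side r pred [[199.5, 322.6], [193.6, 348.3]] obs [[[nan, nan], [nan, nan], 1]]
cone 3.03
maul 3.01<stdin>:10: RuntimeWarning: Degrees of freedom <= 0 for slice
  c *= np.true_divide(1, fact)
  c *= np.true_divide(1, fact)
```

```bash
python3 -c "
from bench import job; print(job.close_job())"
```

```text
the job is handed in; nothing more can be done
None
```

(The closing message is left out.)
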